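# Eject a pressed sample disc with the pedal and tip it onto the balance

## Robot

A 6-joint arm with a two-finger parallel gripper is mounted at the origin on the work surface. World frame = base frame: x ahead of the robot, y to its left, z up, the work surface at z = 0. Lengths are in m, angles in rad, forces in N, time in s.
With the tool pointing down it reaches from about 0.325 to 0.85 m from the base axis. Payload 4.4 kg.
Tool frame: the origin (TCP) lies between the finger pads; the fingertips stand 14 mm ahead of it and the grasp point (between the pads) lies 5 mm behind it; z points along the fingers, y is the direction in which the jaws open and shut (so a half turn about z gives the same grasp; the last joint's range is limited). The gripper opens to 94 mm and grips with 3 to 60 N. Pads are 16 mm wide; open, the fingers measure 119 mm over their backs; the gripper's body (75 mm by 177 mm) begins 78 mm behind the grasp point.
Start: joints at [-1.425, 0.207, 1.542, -0, 1.393, -0.15], TCP at [0.168, -0.55, 0.219] pointing down, gripper open.
Joint ranges: [-2.73, 2.73], [-0.86, 2.22], [0.23, 2.46], [-1.11, 4.25], [0.08, 2.63], [-2.82, 2.82]. Speed limits (rad/s): [2.79, 2.79, 3.14, 3.14, 3.14, 3.14].

## Interface

Orientations are given as a unit quaternion [x, y, z, w].
In Python, from plant import * gives the robot as it stands.
- The arm moves only by the shell command python3 -m handwheel 'ROWS' [FORCE]. ROWS is JSON, a list of rows, each a list of 7 numbers: the shift along the tool's x, y, z in units of 50 mm (1.0 is 50 mm), then the turn, a rotation vector about the tool's x, y, z in units of 6 degrees (1.0 is 6 degrees), then the opening in per cent of the stroke, from 0 (shut) to 100 (fully open). A call has exactly 5 rows; each row shifts and turns the commanded pose from where the row before left it, along the tool's axes as they then stand; what a row does not reach is not made up. A row lasts 1/10 s, in which the tool goes at most 50 mm and 8.59 degrees, less where a joint would pass 70% of its speed; a pose out of reach is approached as far as the arm can. A call is refused whole if a number of a shift passes 1 or a number of a turn 1, either way. A call with a gripper value outside its range is refused whole. The fingers move at their own pace and stop on an object; FORCE is the grip in N (left out, the last holds). Time passes only in rows, so rows that do not move let the fingers close, or fill a call up. It gives the time, the measured TCP pose, the force and the opening at its end, in the units of the state.
- observe(): the state, without advancing time (a new reading comes with each control period).
- grab_frame(name): name is "scene" or "side" or "wrist"; returns the picture (384x512x3 uint8, blue, green, red); there is no depth.
- camera_model(name): a dict with "fx", "fy", "cx", "cy" (pixels), "rvec" (rotation vector, rad) and "tvec" (3), from world to camera coordinates, as OpenCV has them; the wrist camera has in their place "T_tool_cam" (4x4, takes a point from camera to tool coordinates, whose origin is the TCP and whose axes are the flange's). Camera axes: x right, y down, z forward; pixel columns grow to the right and rows downward; lengths in m; the calibration is good to about 2 mm. The wrist camera is an equidistant fisheye: a pixel r from the principal point sees the ray r / f radians off the axis. A picture is of the moment at which its call begins: read the wrist's pose just before it. camera_model takes no time and is no camera call.
- sign_off(): hands the job in, once; it reports no verdict.
Trained networks look in the newest picture that a camera, given by its name, has taken for a name from the list of things; names that differ only in an ending like _2 or _b are one class to them, and where a whole thing is asked for, a point or a joint stands for the part that bears it (a point fixed in the world has none). Each returns a list of dicts, best first, with "confidence" (0 to 1); they miss things now and then, are a little off and sometimes report something else, mostly with a low value. They report only what shows in the picture. A call takes as long as a camera call. They do not tell look-alikes from the thing itself.
- boxes_of(target, camera): "position" ([x, y, z] in m, in the coordinates of the camera as it stood for that picture, good to about 4 mm: the middle of the surface that is visible of it).
The state is a dict: "time_s": time; "q": joint angles; "dq": joint speeds; "joint_torque": joint torques, N m; "tcp_pos": TCP position; "ee_rot": TCP orientation; "contact_force": force on the tool from outside, world axes, zero at the start; "wrist_torque": the same for the moment, N m; "gripper_width": finger opening in m.
Only numpy, scipy, OpenCV 4.12 (cv2) and the standard library are available. Lean on these libraries where they do the work, as an engineer would, in place of code of your own. Each camera call takes 0.05 s, during which the arm holds its last target.

## Task

Press the ejector's red pedal firmly down until it meets its stop, without ramming it, so that the sample disc comes out on the rails, and let the pedal up. Then take the spatula, slide its blade under the disc, lift the disc on it and gently tip it to lie flat on the balance pan; put the spatula back down on the bench, clear of the balance and the ejector. Never touch the disc with the fingers, and leave the other things where they are.

Things in the scene. Friction and masses are not known exactly. Their poses are not given: they have to be found in the camera images.
- ejector: Fixed blue machine, 150 deep (x) x 234 wide (y -112 to +122) x 89 high. Origin: on the bench under its front face, x pointing into the machine, away from the robot; disc rails (at y = -55) and pedal (y = +65) stick out to -x. The disc starts inside, under a clear roof 30 to 36 above the bench; the pedal's pusher shoves it out to -x, 0.27 mm per mrad of pedal, then goes back with the pedal.
- rail_mouth (a point): Midway between the outer ends of two steel rails, at rail-top height (12); axes as the ejector's. Rails: from here 134 along +x to the machine's face, each 12 wide, an open gap of 38 between them down to the bench. Side guides 18 high, inner faces 56 apart. Lips 4 high, 4 thick end the rails (not the gap). At the stop the disc's centre is 49 to 92 from here along +x.
- pedal: Lever with a red pad. Origin on the hinge, 50 above the bench; axes equal the ejector's when up. Swings down about its -y axis on a spring: about 4 N at the pad when up, 8 N at the lowest. A hidden stop screw, set anew each time, is met 0.28 to 0.40 rad down (pad 35 to 50 lower); there the force rises steeply. Over 12 N, kept for 0.5 s is firmly down; 45 N is ramming.
- pedal_pad (a point): Centre of the red pad's top face (50 x 56), about 122 from the hinge and 77 above the bench when up; axes as the pedal's.
- disc: Pressed sample disc in an aluminium cup, brown top: 50 diameter, 8 thick, about 40 g, slippery (it slides off the steel blade at about 20 degrees). Origin: centre of its underside; z out of its top. It rests on the rails, underside 12 above the bench, and can slide along them.
- spatula: Lab spatula, about 90 g. Origin: centre of the underside of the flat steel blade (70 long in x, 26 wide, 2 thick), z up. A thin bent neck leads from the blade's rear up to a black handle, x = -170 to -60, 18 wide (y), 24 tall, its middle 40 above the blade's underside. At the start the blade lies on the tray and the handle's end on the tray's saddle.
- handle (a point): Grip point in the handle, 88 behind the blade's centre and 40 above the blade's underside; axes as the spatula's (fingers close along y).
- blade_tip (a point): Middle of the blade's front edge, underside; axes as the spatula's.
- tray: Fixed blue tray, 250 (x) x 90 x 3 high, origin on the bench under its centre, with a white saddle (40 high incl. cheeks 34 apart, trough 31 high) 95 behind the centre; the spatula's blade lies 60 in front of the centre at the start. The balance and the tray swap sides.
- balance: Fixed white laboratory balance, 200 (x) x 170 x 56 high body, origin on the bench under its centre; the weighing pan stands on top.
- pan (a point): Centre of the top face of the square steel pan, 136 x 136, 70 above the bench; a rim 4 wide stands 6 above it all round. Axes as the balance's.
- vial: Bystander: amber vial, 32 diameter, 60 high, standing left or right in front of the ejector.
- weight: Bystander: brass weight, 30 diameter, 44 high, on the other side.
- jar: Bystander: jar with orange lid, 60 diameter, 90 high, at the side.
- beaker: Bystander: glass beaker, 70 diameter, 90 high, at the side.
- tipbox: Bystander: blue box 120 x 85 x 60 at the left side.
Mind the look-alikes: they are no part of the job. What is shaped like the spatula but blue is not meant.

How it is judged:
On the way, in this order (a step that is already met when the one before it is completed fails the run):
1. the pedal is held firmly down on its stop (fingers press it with more than 12 N, more than the spring alone can take) and the disc is out of the machine (contact force between the fingers and pedal above 12 N and x of disc in the frame of ejector below -0.035 m and z of pedal_pad in the frame of ejector below 0.048 m), for 0.3 s.
2. the disc is carried on the spatula's blade, clear above the rails (contact force between spatula and disc above 0.1 N and contact force between ejector and disc below 0.01 N and height (world z) of disc above 0.035 m and angle between disc's own z axis and vertical below 0.3 rad), for 0.3 s.
At the end, for the whole second after the job is handed in: The disc lies brown side up and flat (within 0.08 rad) at rest on the pan, its centre within 45 mm of the pan's centre in x and y; the spatula lies at rest on the bench or its tray (handle below 60 mm), touching neither balance, disc nor ejector; the pedal is up (x of disc in the frame of pan between -0.045 and 0.045 m and y of disc in the frame of pan between -0.045 and 0.045 m and z of disc in the frame of pan between -0.004 and 0.004 m and angle between disc's own z axis and vertical below 0.08 rad and linear speed of each of disc, spatula below 0.02 m/s and height (world z) of handle below 0.06 m and height (world z) of spatula below 0.05 m and contact force between spatula and balance below 0.01 N and contact force between spatula and disc below 0.01 N and contact force between spatula and ejector below 0.01 N and z of pedal_pad in the frame of ejector above 0.07 m).
It fails at once if the fingers touch the disc (contact force between the fingers and disc above 0.3 N).
It fails at once if the pedal is rammed (more than 45 N) (contact force between the fingers and pedal above 45 N).
It fails at once if the disc is dropped or flung (faster than 1.2 m/s) (linear speed of disc above 1.2 m/s).
It fails at once if the blade is driven hard onto the balance (more than 25 N) (contact force between spatula and balance above 25 N).
It fails at once if a bystander is moved by more than 25 mm (distance of any of vial, weight, jar, beaker, tipbox from where it was at the start of the episode above 0.025 m).
It also fails if it takes over 72 s, if anything falls off the work surface, if the arm or the gripper's body presses on something with over 40 N, if the wrist force passes 120 N, or if a joint passes its speed limit or range.

## Working session

There is one attempt and no reset: what is moved stays moved. The work goes in short steps, Python scripts to look and compute and a shell command to move; the robot and the scene stay as the last step left them, time stands still between calls to the robot, and variables do not carry over. Pictures are saved under pics/ and viewed, and the job is handed in when it is done.

I'll start by looking at the state and the camera pictures.

```bash
ls; mkdir -p pics; python3 - <<'E'
from plant import *
import cv2
print(observe())
for n in ("scene","side","wrist"):
    im=grab_frame(n); cv2.imwrite(f"pics/a_{n}.png",im); print(n,camera_model(n))
E
```

```text
pics
{'time_s': 0.0, 'q': array([-1.42449797e+00,  2.07426529e-01,  1.54297997e+00, -4.27337747e-06,
        1.39348113e+00, -1.50465218e-01]), 'dq': array([ 0.00047277,  0.00052718, -0.00077014, -0.00103516,  0.00021936,
        0.00031907]), 'joint_torque': array([-6.52240415e-04, -3.70870829e+01, -2.81420678e+01,  6.97147683e-02,
        3.61786899e-02, -1.70971766e-04]), 'tcp_pos': array([ 0.168036  , -0.54907362,  0.21827474]), 'ee_rot': array([ 9.89010899e-01,  1.47838174e-01,  2.87954789e-07, -1.14748756e-03]), 'contact_force': array([ 0.28871934, -0.20623607, -0.14686467]), 'wrist_torque': array([ 0.02622656, -0.00984264, -0.00394205]), 'gripper_width': 0.09417540996795302}
scene {'fx': 395.34538666440113, 'fy': 395.34538666440113, 'cx': 256.51913908719985, 'cy': 187.06655637986663, 'rvec': array([ 0.93427787,  2.48991426, -1.02494343]), 'tvec': array([ 0.36893606, -0.1974023 ,  1.67792401])}
side {'fx': 370.018896061942, 'fy': 370.018896061942, 'cx': 257.83221383513506, 'cy': 188.99231824107767, 'rvec': array([ 0.20180248, -2.92631422,  1.04603625]), 'tvec': array([0.52440402, 0.10837293, 1.14235862])}
wrist {'fx': 297.3186396354542, 'fy': 297.3186396354542, 'cx': 253.39098427620323, 'cy': 194.03329835630942, 'T_tool_cam': array([[-1.22436151e-03, -9.68287142e-01, -2.49836970e-01,
         7.25085164e-02],
       [ 9.99998933e-01, -9.86339460e-04, -1.07790446e-03,
         6.04990016e-04],
       [ 7.97296966e-04, -2.49838023e-01,  9.68287316e-01,
        -1.63913500e-01],
       [ 0.00000000e+00,  0.00000000e+00,  0.00000000e+00,
         1.00000000e+00]])}
```

View pics/a_scene.png

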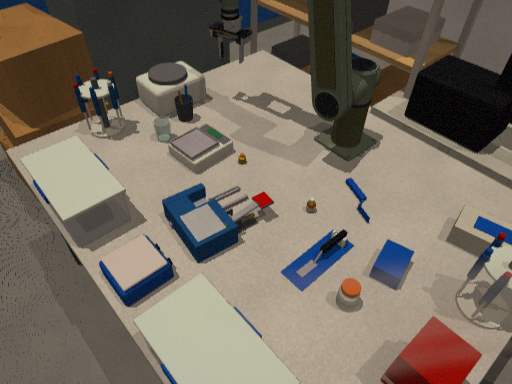

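View pics/a_side.png

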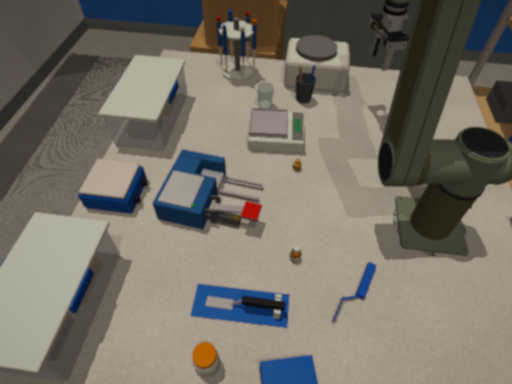

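View pics/a_wrist.png

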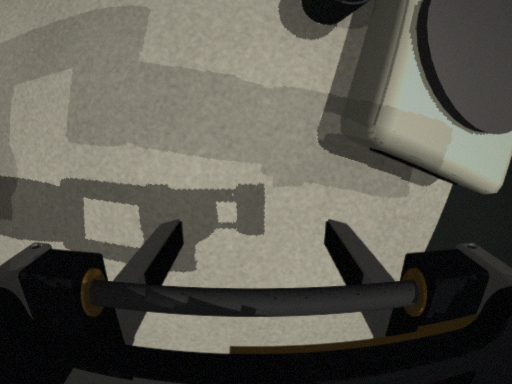

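```bash
cat > h.py <<'E'
from plant import *
import numpy as np, cv2
from scipy.spatial.transform import Rotation as R
def ext(n,obs=None):
    m=camera_model(n)
    if n!='wrist':
        Rm=cv2.Rodrigues(np.array(m['rvec']))[0]; t=np.array(m['tvec'])
        return Rm.T, -Rm.T@t     # cam->world R, origin
    o=obs or observe(); T=m['T_tool_cam']; Rt=R.from_quat(o['ee_rot']).as_matrix()
    return Rt@T[:3,:3], Rt@T[:3,3]+o['tcp_pos']
def cam2w(n,p,obs=None):
    Rc,o=ext(n,obs); return Rc@np.array(p)+o
def ray(n,uv,obs=None):
    m=camera_model(n); x=(uv[0]-m['cx'])/m['fx']; y=(uv[1]-m['cy'])/m['fy']
    if n=='wrist':
        r=np.hypot(x,y); d=np.array([np.sin(r)*x/max(r,1e-9),np.sin(r)*y/max(r,1e-9),np.cos(r)])
    else: d=np.array([x,y,1.]); d/=np.linalg.norm(d)
    Rc,o=ext(n,obs); return o,Rc@d
def onz(n,uv,z,obs=None):
    o,d=ray(n,uv,obs); return o+d*(z-o[2])/d[2]
def proj(n,P,obs=None):
    m=camera_model(n); Rc,o=ext(n,obs); c=Rc.T@(np.array(P)-o)
    if n=='wrist':
        th=np.arctan2(np.hypot(c[0],c[1]),c[2]); ph=np.arctan2(c[1],c[0])
        return np.array([m['cx']+m['fx']*th*np.cos(ph),m['cy']+m['fy']*th*np.sin(ph)])
    return np.array([m['cx']+m['fx']*c[0]/c[2],m['cy']+m['fy']*c[1]/c[2]])
def show(n,name,crop=None,s=1):
    im=grab_frame(n)
    save(im,name,crop,s); return im
def save(im,name,crop=None,s=1):
    if crop: im=im[crop[1]:crop[3],crop[0]:crop[2]]
    cv2.imwrite('pics/'+name+'.png',cv2.resize(im,None,fx=s,fy=s,interpolation=cv2.INTER_CUBIC))
def st():
    o=observe(); print('t',round(o['time_s'],2),'tcp',o['tcp_pos'].round(4),'F',o['contact_force'].round(1),'w',round(o['gripper_width'],4),'\nRot\n',R.from_quat(o['ee_rot']).as_matrix().round(3)); return o
E
python3 - <<'E'
from h import *
for t in "ejector rail_mouth pedal pedal_pad spatula handle blade_tip tray balance pan vial weight jar beaker tipbox".split():
    for c in ("scene","side"):
        for r in boxes_of(t,c)[:3]:
            print(t,c,round(r['confidence'],2),cam2w(c,r['position']).round(3), {k:v for k,v in r.items() if k not in('position','confidence')})
im=cv2.imread('pics/a_scene.png'); save(im,'b1',(140,90,400,310),3)
im=cv2.imread('pics/a_side.png'); save(im,'b2',(140,90,400,330),3)
E
```

```text
ejector scene 0.76 [0.735 0.043 0.078] {}
ejector side 0.69 [0.705 0.045 0.08 ] {}
rail_mouth scene 0.74 [0.738 0.048 0.082] {}
rail_mouth side 0.63 [0.703 0.048 0.078] {}
rail_mouth side 0.16 [0.58  0.501 0.091] {}
pedal side 0.87 [0.565 0.076 0.073] {}
pedal_pad scene 0.68 [0.57  0.081 0.071] {}
pedal_pad side 0.85 [0.56  0.074 0.077] {}
spatula scene 0.8 [0.221 0.255 0.021] {}
spatula scene 0.6 [0.526 0.34  0.041] {}
spatula side 0.67 [0.212 0.238 0.022] {}
spatula side 0.65 [0.511 0.339 0.044] {}
handle scene 0.87 [0.524 0.34  0.035] {}
handle scene 0.62 [0.569 0.08  0.07 ] {}
handle scene 0.56 [0.221 0.255 0.015] {}
handle side 0.89 [0.51  0.337 0.043] {}
handle side 0.81 [0.211 0.244 0.018] {}
blade_tip scene 0.81 [0.526 0.344 0.038] {}
blade_tip scene 0.52 [0.222 0.254 0.018] {}
blade_tip side 0.92 [0.205 0.237 0.02 ] {}
blade_tip side 0.73 [0.505 0.343 0.046] {}
blade_tip side 0.65 [0.401 0.185 0.033] {}
tray scene 0.57 [0.544 0.348 0.003] {}
tray side 0.63 [0.536 0.347 0.002] {}
balance scene 0.86 [ 0.531 -0.287  0.059] {}
balance side 0.97 [ 0.51  -0.284  0.059] {}
balance side 0.32 [0.514 0.338 0.044] {}
pan scene 0.62 [ 0.526 -0.288  0.058] {}
pan scene 0.25 [0.567 0.076 0.07 ] {}
pan side 0.88 [ 0.507 -0.284  0.059] {}
vial scene 0.61 [0.409 0.183 0.032] {}
vial side 0.48 [0.402 0.181 0.038] {}
weight scene 0.55 [ 0.425 -0.163  0.026] {}
weight scene 0.3 [0.525 0.344 0.04 ] {}
weight side 0.65 [0.704 0.048 0.079] {}
weight side 0.53 [ 0.418 -0.169  0.028] {}
weight side 0.16 [0.505 0.34  0.044] {}
jar scene 0.96 [0.6   0.498 0.068] {}
jar side 0.86 [0.579 0.499 0.091] {}
beaker scene 0.55 [ 0.577 -0.478  0.06 ] {}
beaker side 0.87 [ 0.565 -0.48   0.065] {}
beaker side 0.68 [0.399 0.483 0.057] {}
beaker side 0.36 [0.512 0.338 0.045] {}
tipbox scene 0.55 [0.422 0.508 0.059] {}
tipbox side 0.56 [0.395 0.485 0.061] {}
```

View pics/b1.png

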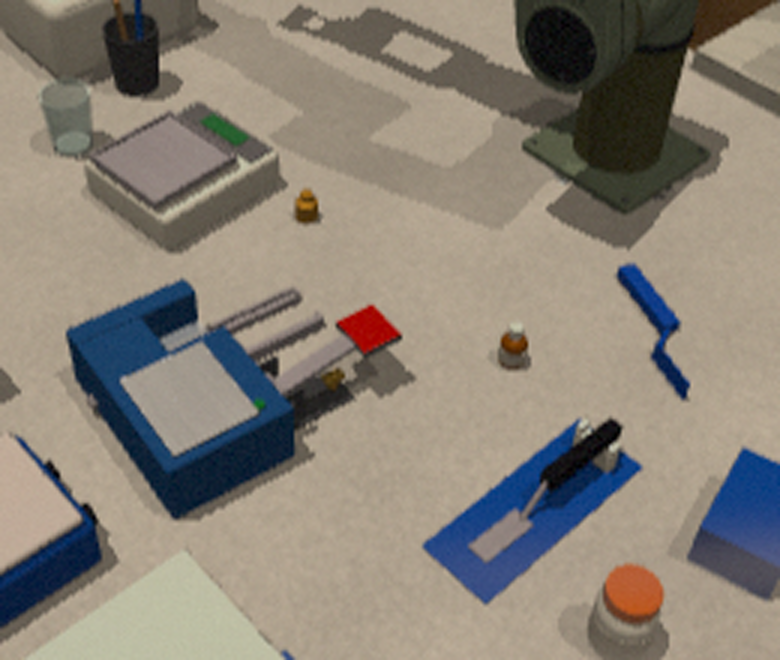

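View pics/b2.png

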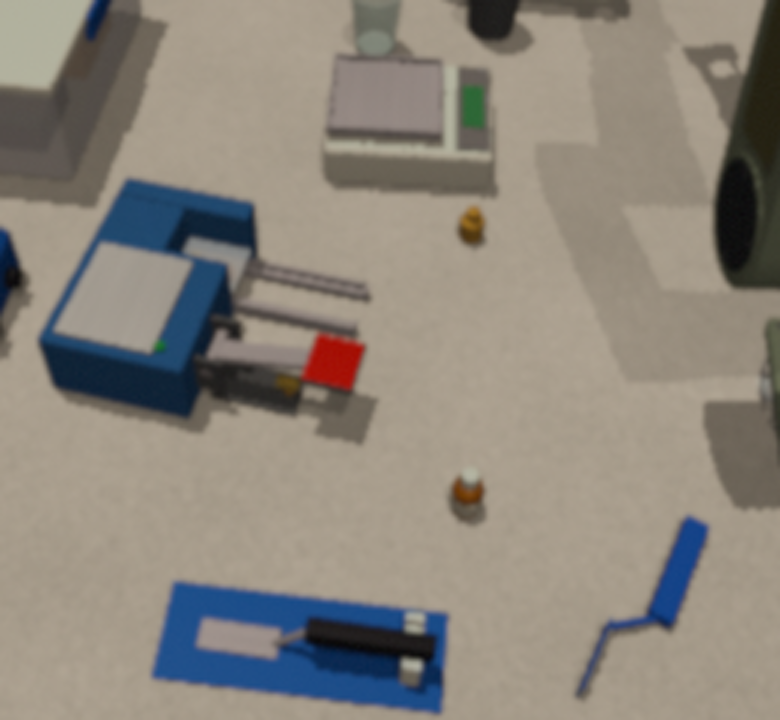

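```bash
python3 - <<'E'
from h import *
S=lambda p:(p[0]/3+140,p[1]/3+90)
def pr(l,c,pts,z):
    P=np.array([onz(c,S(p),z) for p in pts]); print(l,c,P[:,:2].round(4).tolist(),'mean',P.mean(0)[:2].round(4))
# pad z~.077
pr('pad','scene',[(373,305),(402,337),(371,355),(336,326)],.077)
pr('pad','side',[(318,336),(365,346),(352,389),(304,374)],.077)
# pan rim z .076 corners
pr('pan','scene',[(170,114),(238,160),(158,207),(90,161)],.074)
pr('pan','side',[(333,58),(442,62),(441,137),(328,132)],.074)
# ejector top z .089: corners
pr('ej top rear/front','scene',[(185,281),(69,330),(178,495),(294,408)],.089)
pr('ej','side',[(127,180),(254,204),(192,395),(43,340)],.089)
# rail ends outer
pr('guide ends z18(?)','scene',[(299,293),(323,317)],.024)
pr('guide ends','side',[(369,293),(357,328)],.024)
# blade
pr('blade','scene',[(514,511),(532,522),(488,560),(471,546)],.005)
pr('blade','side',[(201,619),(281,628),(277,657),(198,650)],.005)
pr('handle top ends','scene',[(545,478),(615,427)],.055)
pr('handle','side',[(308,630),(435,645)],.055)
pr('tray','scene',[(424,546),(488,601),(640,467),(575,419)],.003)
pr('tray','side',[(174,583),(447,614),(440,711),(154,678)],.003)
pr('vial top z60','side',[(469,472)],.06);pr('vial top z60','scene',[(516,328)],.06)
pr('weight','side',[(472,212)],.044);pr('weight','scene',[(307,193)],.044)
E
```

```text
pad scene [[0.5141, 0.0607], [0.5231, 0.1181], [0.5672, 0.1156], [0.5675, 0.0582]] mean [0.543  0.0881]
pad side [[0.5584, 0.0541], [0.5113, 0.0596], [0.5171, 0.1116], [0.5647, 0.101]] mean [0.5379 0.0816]
pan scene [[0.4767, -0.3853], [0.4676, -0.2483], [0.5994, -0.2386], [0.6136, -0.3688]] mean [ 0.5393 -0.3102]
pan side [[0.6052, -0.3744], [0.472, -0.3872], [0.4623, -0.2525], [0.5919, -0.2413]] mean [ 0.5328 -0.3138]
ej top rear/front scene [[0.6593, -0.098], [0.8001, -0.1177], [0.838, 0.1365], [0.6845, 0.1261]] mean [0.7454 0.0117]
ej side [[0.7935, -0.1167], [0.651, -0.1016], [0.6618, 0.1476], [0.8167, 0.1059]] mean [0.7307 0.0088]
guide ends z18(?) scene [[0.5318, -0.0496], [0.536, -0.0003]] mean [ 0.5339 -0.025 ]
guide ends side [[0.5194, -0.0509], [0.526, -0.002]] mean [ 0.5227 -0.0264]
blade scene [[0.5557, 0.3278], [0.5516, 0.3493], [0.6191, 0.3509], [0.6203, 0.3282]] mean [0.5867 0.3391]
blade side [[0.6218, 0.3242], [0.5507, 0.3226], [0.5496, 0.3487], [0.6183, 0.352]] mean [0.5851 0.3369]
handle top ends scene [[0.5322, 0.3408], [0.4262, 0.3451]] mean [0.4792 0.343 ]
handle side [[0.523, 0.3415], [0.4174, 0.3397]] mean [0.4702 0.3406]
tray scene [[0.6554, 0.2961], [0.6518, 0.3824], [0.409, 0.3775], [0.4116, 0.2877]] mean [0.532  0.3359]
tray side [[0.6535, 0.2936], [0.4071, 0.2887], [0.4063, 0.3747], [0.6503, 0.3803]] mean [0.5293 0.3343]
vial top z60 side [[0.4006, 0.1755]] mean [0.4006 0.1755]
vial top z60 scene [[0.4034, 0.1813]] mean [0.4034 0.1813]
weight side [[0.4182, -0.1679]] mean [ 0.4182 -0.1679]
weight scene [[0.4193, -0.1678]] mean [ 0.4193 -0.1678]
```

```bash
cat >> h.py <<'E'
def plan(target,Rt,n,verbose=True):
    """n rows: equal world shift per row, rotation interpolated; numbers in row units"""
    o=observe(); R0=R.from_quat(o['ee_rot']); d=np.array(target)-o['tcp_pos']
    rv=(R0.inv()*Rt).as_rotvec(); 
    Rc=R0
    for k in range(n):
        s=Rc.inv().apply(d/n)/.05; w=np.degrees(rv/n)/6
        print(k,s.round(3).tolist(),w.round(3).tolist()); Rc=Rc*R.from_rotvec(rv/n)
def down(yaw,pitch=0):
    """tool z down, tool x at yaw; pitch>0: spatula tip (tool +x) goes down"""
    c,s=np.cos(yaw),np.sin(yaw)
    M=np.array([[c,s,0],[s,-c,0],[0,0,-1]]).T
    # rows given as axes -> columns
    M=np.column_stack([[c,s,0],[s,-c,0],[0,0,-1]])
    return R.from_matrix(M)*R.from_rotvec([0,-pitch,0])
E
python3 - <<'E'
from h import *
print(down(.2,.3).as_matrix().round(3))
plan([.44,.06,.27],down(-.11),15)
E
```

```text
[[ 0.936  0.199 -0.29 ]
 [ 0.19  -0.98  -0.059]
 [-0.296  0.    -0.955]]
0 [0.584, -0.672, -0.067] [0.0, -0.0, 0.259]
1 [0.566, -0.687, -0.067] [0.0, -0.0, 0.259]
2 [0.547, -0.702, -0.067] [0.0, -0.0, 0.259]
3 [0.528, -0.717, -0.067] [0.0, -0.0, 0.259]
4 [0.508, -0.731, -0.067] [0.0, -0.0, 0.259]
5 [0.488, -0.744, -0.067] [0.0, -0.0, 0.259]
6 [0.468, -0.757, -0.067] [0.0, -0.0, 0.259]
7 [0.447, -0.77, -0.067] [0.0, -0.0, 0.259]
8 [0.426, -0.782, -0.067] [0.0, -0.0, 0.259]
9 [0.405, -0.793, -0.067] [0.0, -0.0, 0.259]
10 [0.383, -0.804, -0.067] [0.0, -0.0, 0.259]
11 [0.361, -0.814, -0.067] [0.0, -0.0, 0.259]
12 [0.339, -0.823, -0.067] [0.0, -0.0, 0.259]
13 [0.317, -0.832, -0.067] [0.0, -0.0, 0.259]
14 [0.294, -0.84, -0.067] [0.0, -0.0, 0.259]
```

```bash
python3 -m handwheel '[[0.58,-0.67,-0.07,0,0,0.26,100],[0.57,-0.69,-0.07,0,0,0.26,100],[0.55,-0.70,-0.07,0,0,0.26,100],[0.53,-0.72,-0.07,0,0,0.26,100],[0.51,-0.73,-0.07,0,0,0.26,100]]'
python3 -m handwheel '[[0.49,-0.74,-0.07,0,0,0.26,100],[0.47,-0.76,-0.07,0,0,0.26,100],[0.45,-0.77,-0.07,0,0,0.26,100],[0.43,-0.78,-0.07,0,0,0.26,100],[0.41,-0.79,-0.07,0,0,0.26,100]]'
python3 -c "
from h import *
st(); plan([.44,.06,.27],down(-.11),5)"
```

```text
time_s: 2.15
tcp_pos: [0.2595, -0.3449, 0.2372]
ee_rot: [0.997, 0.079, 0.0, 0.0]
contact_force: [1.8, -0.3, 1.0]
gripper_width: 0.094
time_s: 2.65
tcp_pos: [0.3511, -0.1419, 0.255]
ee_rot: [1.0, 0.011, 0.001, 0.0]
contact_force: [1.5, -0.4, -0.6]
gripper_width: 0.0939
t 2.65 tcp [ 0.3511 -0.1419  0.255 ] F [ 1.5 -0.4 -0.6] w 0.0939 
Rot
 [[ 1.     0.023  0.001]
 [ 0.023 -1.    -0.001]
 [ 0.001  0.001 -1.   ]]
0 [0.374, -0.799, -0.06] [0.001, -0.002, 0.254]
1 [0.353, -0.809, -0.06] [0.001, -0.002, 0.254]
2 [0.331, -0.818, -0.06] [0.001, -0.002, 0.254]
3 [0.309, -0.826, -0.06] [0.001, -0.002, 0.254]
4 [0.287, -0.834, -0.06] [0.001, -0.002, 0.254]
```

```bash
python3 -m handwheel '[[0.37,-0.80,-0.06,0,0,0.25,100],[0.35,-0.80,-0.06,0,0,0.25,100],[0.33,-0.80,-0.06,0,0,0.25,50],[0.31,-0.80,-0.06,0,0,0.25,0],[0.29,-0.80,-0.06,0,0,0.25,0]]'
python3 -c "
from h import *
import pickle
o=st(); im=grab_frame('wrist'); pickle.dump((o,im),open('w1.pkl','wb')); save(im,'w1',None,1.5)"
```

```text
time_s: 3.15
tcp_pos: [0.4391, 0.0562, 0.2699]
ee_rot: [0.999, -0.053, 0.001, 0.0]
contact_force: [0.1, -0.4, 0.7]
gripper_width: 0.0734
t 3.15 tcp [0.4391 0.0562 0.2699] F [ 0.1 -0.4  0.7] w 0.0734 
Rot
 [[ 0.994 -0.107  0.001]
 [-0.107 -0.994 -0.   ]
 [ 0.001  0.    -1.   ]]
```

View pics/w1.png

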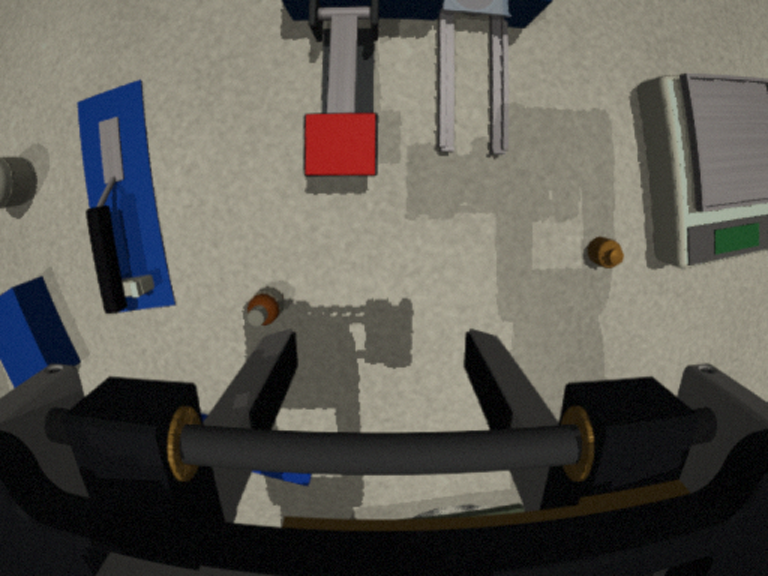

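```bash
python3 - <<'E'
from h import *
import pickle
o,im=pickle.load(open('w1.pkl','rb'))
save(im,'w1r',(180,0,380,120),4)
save(im,'w1s',(40,50,140,220),3.5)
def pr(l,pts,z):
    P=np.array([onz('wrist',(p[0]/1.5,p[1]/1.5),z,o) for p in pts]); print(l,P[:,:2].round(4).tolist(),'mean',P.mean(0)[:2].round(4))
pr('pad',[(304,114),(376,114),(377,175),(305,176)],.077)
pr('railend',[(437,152),(508,155)],.02)
pr('blade',[(100,119),(118,117),(122,180),(104,183)],.005)
pr('handle',[(99,208),(115,312)],.055)
pr('pan',[(684,73),(697,209)],.076)
pr('vial',[(263,310)],.05);pr('w',[(605,252)],.035)
E
```

```text
pad [[0.5711, 0.1025], [0.5635, 0.0457], [0.5145, 0.0503], [0.5208, 0.1075]] mean [0.5425 0.0765]
railend [[0.531, -0.0066], [0.5237, -0.0741]] mean [ 0.5274 -0.0403]
blade [[0.627, 0.3428], [0.6229, 0.3181], [0.5534, 0.3215], [0.5551, 0.3465]] mean [0.5896 0.3322]
handle [[0.5271, 0.3223], [0.4215, 0.328]] mean [0.4743 0.3252]
pan [[0.5997, -0.2493], [0.4679, -0.2538]] mean [ 0.5338 -0.2515]
vial [[0.4068, 0.168]] mean [0.4068 0.168 ]
w [[0.4249, -0.1661]] mean [ 0.4249 -0.1661]
```

View pics/w1r.png

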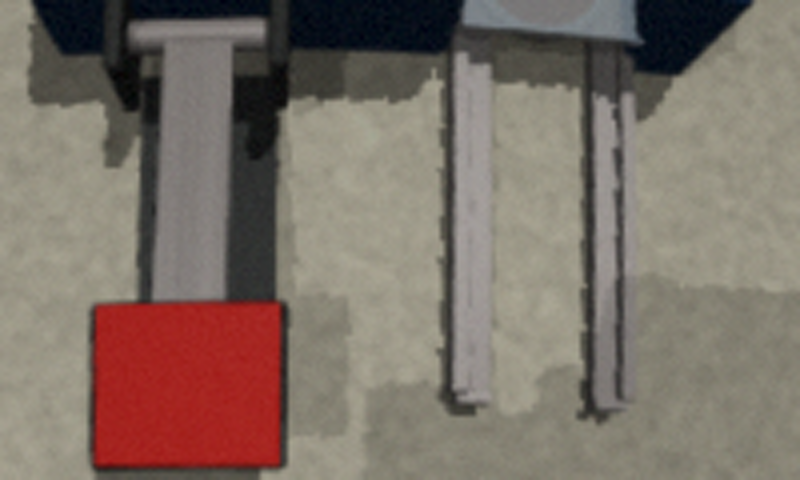

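View pics/w1s.png

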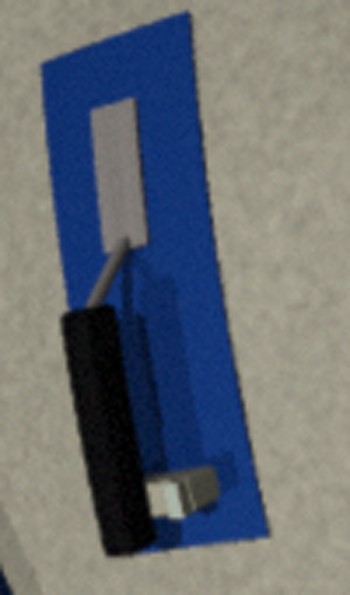

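```bash
python3 -c "
from h import *
plan([.541,.079,.115],down(-.107),5)"
```

```text
0 [0.388, -0.108, 0.624] [-0.011, -0.006, 0.008]
1 [0.388, -0.109, 0.624] [-0.011, -0.006, 0.008]
2 [0.388, -0.11, 0.623] [-0.011, -0.006, 0.008]
3 [0.389, -0.111, 0.623] [-0.011, -0.006, 0.008]
4 [0.389, -0.112, 0.622] [-0.011, -0.006, 0.008]
```

```bash
python3 -m handwheel '[[0.39,-0.11,0.5,0,0,0,0],[0.39,-0.11,0.62,0,0,0,0],[0.39,-0.11,0.62,0,0,0,0],[0.39,-0.11,0.62,0,0,0,0],[0.39,-0.11,0.65,0,0,0,0]]' 20
python3 -c "
from h import *
import pickle
o=st(); im=grab_frame('wrist'); pickle.dump((o,im),open('w2.pkl','wb')); save(im,'w2',None,1.5)"
```

```text
time_s: 3.7
tcp_pos: [0.5396, 0.0712, 0.1181]
ee_rot: [0.999, -0.053, 0.001, 0.0]
contact_force: [1.1, 0.6, -0.1]
gripper_width: 0.0292
t 3.7 tcp [0.5396 0.0712 0.1181] F [ 1.1  0.6 -0.1] w 0.0292 
Rot
 [[ 0.994 -0.106  0.001]
 [-0.106 -0.994 -0.   ]
 [ 0.001 -0.    -1.   ]]
```

View pics/w2.png

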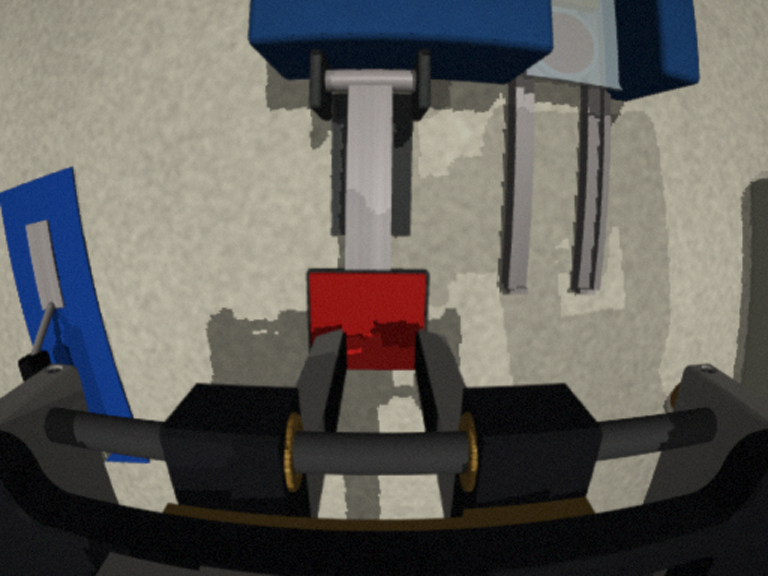

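```bash
python3 - <<'E'
from h import *
import pickle
o,im=pickle.load(open('w2.pkl','rb'))
def pr(l,pts,z):
    P=np.array([onz('wrist',(p[0]/1.5,p[1]/1.5),z,o) for p in pts]); print(l,P[:,:2].round(4).tolist(),'mean',P.mean(0)[:2].round(4))
pr('pad',[(307,270),(429,271),(424,369),(312,369)],.077)
pr('railend',[(500,292),(598,294)],.02)
pr('gapinner',[(526,290),(573,292)],.012)
pr('ej bottomface',[(532,100)],.0)
pr('disc',[(575,40)],.02)
pr('hinge',[(370,80)],.05)
E
```

```text
pad [[0.5732, 0.1021], [0.5665, 0.0449], [0.5165, 0.0512], [0.5224, 0.1075]] mean [0.5447 0.0764]
railend [[0.5361, -0.0036], [0.5273, -0.0726]] mean [ 0.5317 -0.0381]
gapinner [[0.5332, -0.0234], [0.5282, -0.0573]] mean [ 0.5307 -0.0403]
ej bottomface [[0.656, -0.0405]] mean [ 0.656  -0.0405]
disc [[0.6929, -0.0682]] mean [ 0.6929 -0.0682]
hinge [[0.6642, 0.0628]] mean [0.6642 0.0628]
```

```bash
python3 -m handwheel '[[0.04,-0.04,0.1,0,0,0,0],[0,0,0.1,0,0,0,0],[0,0,0.1,0,0,0,0],[0,0,0.1,0,0,0,0],[0,0,0,0,0,0,0]]'
python3 -m handwheel '[[0,0,0.1,0,0,0,0],[0,0,0.1,0,0,0,0],[0,0,0.1,0,0,0,0],[0,0,0.1,0,0,0,0],[0,0,0.1,0,0,0,0]]'
```

```text
time_s: 4.25
tcp_pos: [0.5404, 0.0729, 0.0995]
ee_rot: [0.999, -0.053, 0.0, -0.0]
contact_force: [0.2, 0.2, 0.3]
gripper_width: 0.0002
time_s: 4.75
tcp_pos: [0.5389, 0.0733, 0.0733]
ee_rot: [0.999, -0.053, -0.002, -0.0]
contact_force: [-5.0, 0.5, 6.6]
gripper_width: 0.0002
```

```bash
python3 -m handwheel '[[0,0,0.06,0,0,0,0],[0,0,0.06,0,0,0,0],[0,0,0.06,0,0,0,0],[0,0,0.05,0,0,0,0],[0,0,0.05,0,0,0,0]]'
```

```text
time_s: 5.25
tcp_pos: [0.5387, 0.0733, 0.0592]
ee_rot: [0.999, -0.053, -0.002, -0.0]
contact_force: [-6.0, 0.4, 5.7]
gripper_width: 0.0004
```

```bash
python3 -m handwheel '[[0,0,0.02,0,0,0,0],[0,0,0.02,0,0,0,0],[0,0,0.02,0,0,0,0],[0,0,0.02,0,0,0,0],[0,0,0,0,0,0,0]]'
```

```text
time_s: 5.75
tcp_pos: [0.5389, 0.0733, 0.0553]
ee_rot: [0.999, -0.053, -0.002, -0.0]
contact_force: [-4.6, -0.0, 5.7]
gripper_width: 0.0004
```

```bash
python3 -m handwheel '[[0,0,0.02,0,0,0,0],[0,0,0.02,0,0,0,0],[0,0,0.02,0,0,0,0],[0,0,0,0,0,0,0],[0,0,0,0,0,0,0]]'
```

```text
time_s: 6.25
tcp_pos: [0.5391, 0.0733, 0.0529]
ee_rot: [0.999, -0.053, -0.002, -0.0]
contact_force: [-5.0, 0.9, 8.1]
gripper_width: 0.0005
```

```bash
python3 -m handwheel '[[0,0,0.02,0,0,0,0],[0,0,0.02,0,0,0,0],[0,0,0.02,0,0,0,0],[0,0,0,0,0,0,0],[0,0,0,0,0,0,0]]'
```

```text
time_s: 6.75
tcp_pos: [0.5393, 0.0732, 0.0516]
ee_rot: [0.999, -0.053, -0.002, 0.0]
contact_force: [-9.9, 0.2, 18.0]
gripper_width: 0.0007
```

```bash
python3 -m handwheel '[[0,0,0.01,0,0,0,0],[0,0,0,0,0,0,0],[0,0,0,0,0,0,0],[0,0,0,0,0,0,0],[0,0,0,0,0,0,0]]'
python3 -c "
from h import *
import pickle
o=st(); im=grab_frame('wrist'); pickle.dump((o,im),open('w3.pkl','wb')); save(im,'w3',None,1.5)"
```

```text
time_s: 7.25
tcp_pos: [0.5393, 0.0733, 0.0515]
ee_rot: [0.999, -0.053, -0.002, 0.0]
contact_force: [-9.6, -0.3, 20.7]
gripper_width: 0.0007
t 7.25 tcp [0.5393 0.0733 0.0515] F [-9.6 -0.3 20.7] w 0.0007 
Rot
 [[ 0.994 -0.106 -0.004]
 [-0.106 -0.994 -0.   ]
 [-0.004  0.    -1.   ]]
```

View pics/w3.png

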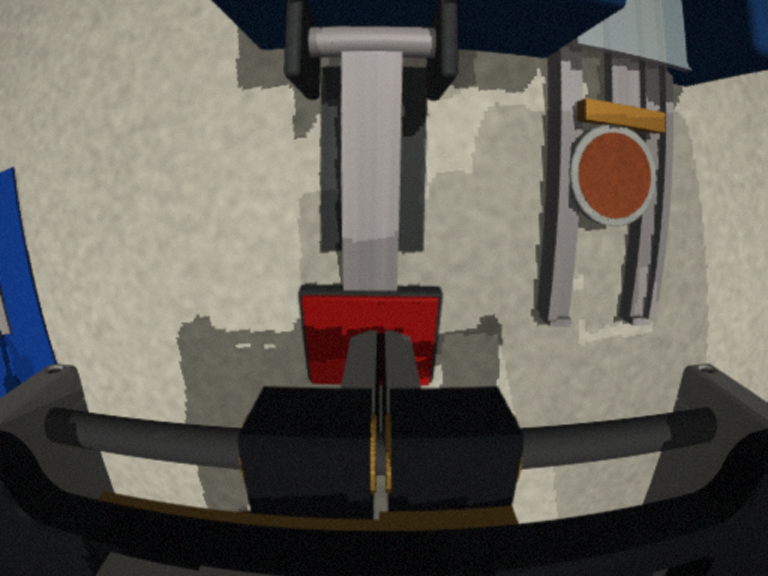

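```bash
python3 -m handwheel '[[0,0,0,0,0,0,0],[0,0,0,0,0,0,0],[0,0,0,0,0,0,0],[0,0,-0.05,0,0,0,0],[0,0,-0.1,0,0,0,0]]'
python3 -m handwheel '[[0,0,-0.1,0,0,0,0],[0,0,-0.12,0,0,0,0],[0,0,-0.15,0,0,0,0],[0,0,-0.2,0,0,0,0],[0,0,-0.3,0,0,0,0]]'
python3 - <<'E'
from h import *
import pickle
o,im=pickle.load(open('w3.pkl','rb'))
def pr(l,pts,z):
    P=np.array([onz('wrist',(p[0]/1.5,p[1]/1.5),z,o) for p in pts]); print(l,P[:,:2].round(4).tolist(),'mean',P.mean(0)[:2].round(4))
pr('disc',[(614,174)],.02)
pr('disc',[(571,174),(657,176),(614,124),(614,224)],.02)
pr('gap ends',[(569,322),(632,322)],.012)
pr('railend',[(538,322),(653,322)],.02)
plan([.541,.08,.23],down(-.107),5)
# view spot near spatula: grip=handle ~ (.5,.333)
plan([.49,.29,.23],down(0),5)
E
```

```text
time_s: 7.8
tcp_pos: [0.5388, 0.0733, 0.0567]
ee_rot: [0.999, -0.053, -0.002, -0.0]
contact_force: [-5.9, 0.4, 5.3]
gripper_width: 0.0005
time_s: 8.3
tcp_pos: [0.5416, 0.0728, 0.1007]
ee_rot: [0.999, -0.053, 0.001, 0.0]
contact_force: [0.2, -0.5, -0.3]
gripper_width: 0.0004
disc [[0.6066, -0.0461]] mean [ 0.6066 -0.0461]
disc [[0.6073, -0.0226], [0.6053, -0.0722], [0.6307, -0.0482], [0.5825, -0.0451]] mean [ 0.6064 -0.047 ]
gap ends [[0.5326, -0.0236], [0.5275, -0.0626]] mean [ 0.53   -0.0431]
railend [[0.5378, -0.0034], [0.5289, -0.0716]] mean [ 0.5334 -0.0375]
0 [-0.004, -0.028, -0.517] [0.0, -0.004, 0.001]
1 [-0.004, -0.028, -0.517] [0.0, -0.004, 0.001]
2 [-0.005, -0.028, -0.517] [0.0, -0.004, 0.001]
3 [-0.005, -0.028, -0.517] [0.0, -0.004, 0.001]
4 [-0.005, -0.028, -0.517] [0.0, -0.004, 0.001]
0 [-0.296, -0.842, -0.518] [0.0, -0.004, -0.203]
1 [-0.278, -0.848, -0.518] [0.0, -0.004, -0.203]
2 [-0.261, -0.854, -0.517] [0.0, -0.004, -0.203]
3 [-0.243, -0.859, -0.517] [0.0, -0.004, -0.203]
4 [-0.224, -0.864, -0.517] [0.0, -0.004, -0.203]
```

```bash
python3 -m handwheel '[[-0.30,-0.84,-0.6,0,0,-0.2,30],[-0.28,-0.84,-0.6,0,0,-0.2,70],[-0.26,-0.84,-0.5,0,0,-0.2,100],[-0.24,-0.85,-0.5,0,0,-0.2,100],[-0.22,-0.85,-0.4,0,0,-0.2,100]]'
python3 -c "
from h import *
import pickle
o=st(); im=grab_frame('wrist'); pickle.dump((o,im),open('w4.pkl','wb')); save(im,'w4',None,1.5)
im=grab_frame('side'); save(im,'s4',(140,90,400,330),3)"
```

```text
time_s: 8.8
tcp_pos: [0.4924, 0.283, 0.2283]
ee_rot: [1.0, -0.001, 0.003, -0.001]
contact_force: [0.6, -0.1, 0.0]
gripper_width: 0.037
t 8.8 tcp [0.4924 0.283  0.2283] F [ 0.6 -0.1  0. ] w 0.037 
Rot
 [[ 1.    -0.001  0.006]
 [-0.001 -1.     0.002]
 [ 0.006 -0.002 -1.   ]]
```

View pics/w4.png

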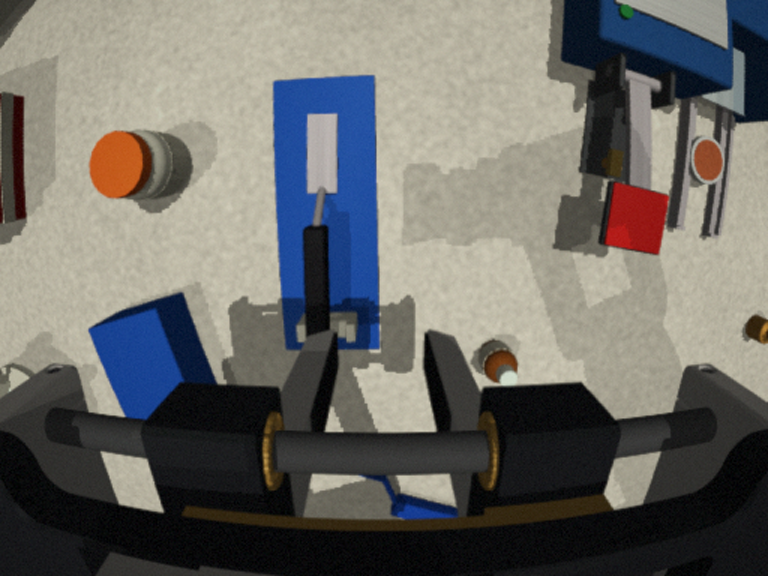

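View pics/s4.png

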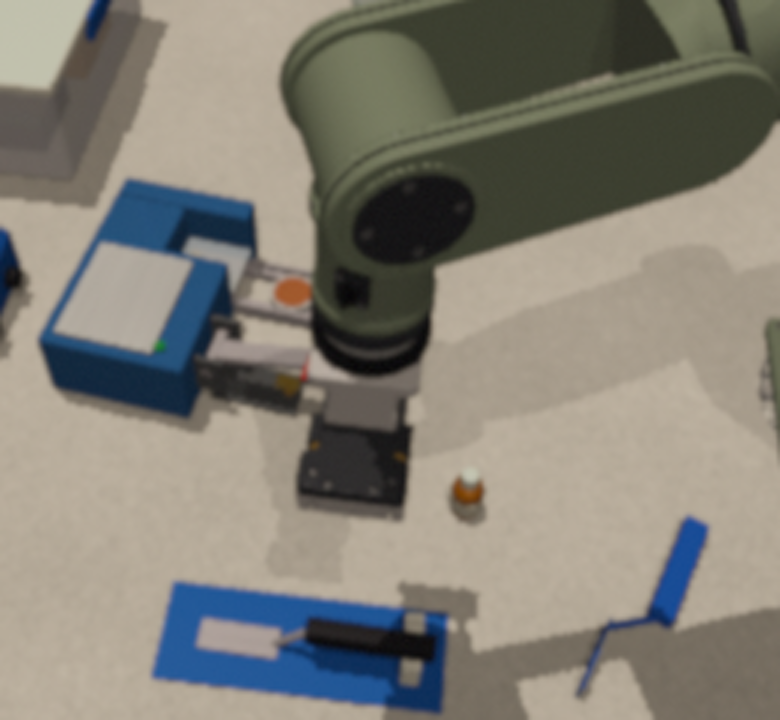

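```bash
python3 - <<'E'
from h import *
import pickle
o,im=pickle.load(open('w4.pkl','rb'))
def pr(l,pts,z):
    P=np.array([onz('wrist',(p[0]/1.5,p[1]/1.5),z,o) for p in pts]); print(l,P[:,:2].round(4).tolist(),'mean',P.mean(0)[:2].round(4))
pr('blade',[(307,114),(336,114),(337,192),(307,192)],.005)
pr('handle',[(316,227),(317,333)],.055)
pr('tray',[(273,82),(375,75),(380,349),(286,349)],.003)
pr('disc',[(708,160)],.02)
E
```

```text
blade [[0.6242, 0.346], [0.6233, 0.3208], [0.5548, 0.3203], [0.5554, 0.3467]] mean [0.5894 0.3335]
handle [[0.5295, 0.332], [0.4441, 0.3342]] mean [0.4868 0.3331]
tray [[0.6558, 0.3771], [0.6584, 0.2872], [0.4098, 0.2835], [0.4091, 0.3731]] mean [0.5333 0.3302]
disc [[0.6053, -0.0465]] mean [ 0.6053 -0.0465]
```

```bash
python3 -c "
from h import *
plan([.501,.335,.10],down(0),5)"
```

```text
0 [0.028, -0.19, 0.524] [-0.011, -0.019, 0.009]
1 [0.029, -0.19, 0.523] [-0.011, -0.019, 0.009]
2 [0.03, -0.191, 0.523] [-0.011, -0.019, 0.009]
3 [0.031, -0.192, 0.523] [-0.011, -0.019, 0.009]
4 [0.031, -0.192, 0.522] [-0.011, -0.019, 0.009]
```

```bash
python3 -m handwheel '[[0.03,-0.19,0.52,0,0,0,100],[0.03,-0.19,0.52,0,0,0,100],[0.03,-0.19,0.52,0,0,0,100],[0.03,-0.19,0.52,0,0,0,100],[0.03,-0.19,0.4,0,0,0,100]]'
python3 -c "
from h import *
import pickle
o=st(); im=grab_frame('wrist'); pickle.dump((o,im),open('w5.pkl','wb')); save(im,'w5',None,1.5)
plan([.501,.335,.038],down(0),5)"
```

```text
time_s: 9.4
tcp_pos: [0.499, 0.3276, 0.0995]
ee_rot: [1.0, -0.001, -0.0, 0.0]
contact_force: [-0.9, -0.2, -0.4]
gripper_width: 0.085
t 9.4 tcp [0.499  0.3276 0.0995] F [-0.9 -0.2 -0.4] w 0.085 
Rot
 [[ 1.    -0.003 -0.   ]
 [-0.003 -1.    -0.001]
 [-0.     0.001 -1.   ]]
0 [0.017, -0.029, 0.232] [0.004, 0.01, -0.004]
1 [0.017, -0.029, 0.232] [0.004, 0.01, -0.004]
2 [0.017, -0.029, 0.232] [0.004, 0.01, -0.004]
3 [0.017, -0.029, 0.232] [0.004, 0.01, -0.004]
4 [0.016, -0.029, 0.232] [0.004, 0.01, -0.004]
```

View pics/w5.png

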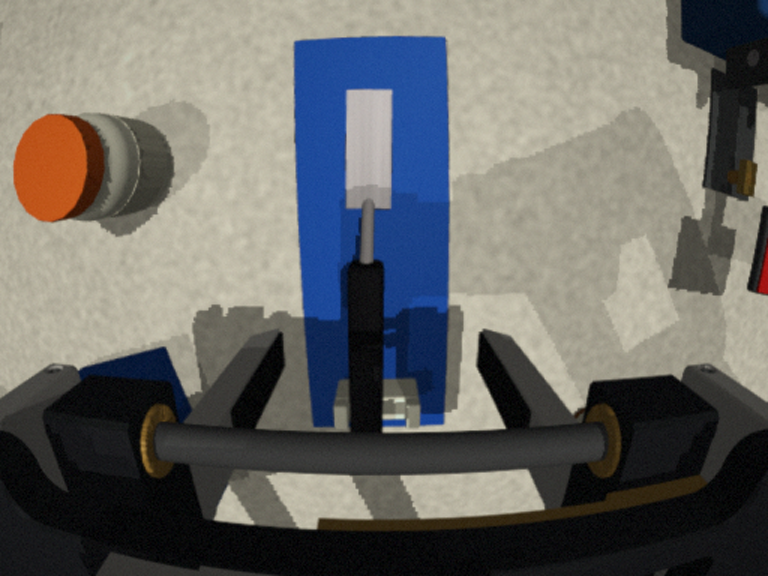

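```bash
python3 -m handwheel '[[0.02,-0.05,0.25,0,0,0,100],[0.02,-0.04,0.3,0,0,0,100],[0,-0.03,0.3,0,0,0,100],[0,0,0.25,0,0,0,100],[0,0,0.1,0,0,0,100]]'
python3 -c "
from h import *
o=st()"
```

```text
time_s: 9.95
tcp_pos: [0.4997, 0.3337, 0.0399]
ee_rot: [1.0, -0.001, -0.001, 0.001]
contact_force: [-0.3, 0.1, -0.5]
gripper_width: 0.0939
t 9.95 tcp [0.4997 0.3337 0.0399] F [-0.3  0.1 -0.5] w 0.0939 
Rot
 [[ 1.    -0.002 -0.002]
 [-0.002 -1.    -0.001]
 [-0.002  0.001 -1.   ]]
```

```bash
python3 -m handwheel '[[0,0,0.03,0,0,0,40],[0,0,0,0,0,0,0],[0,0,0,0,0,0,0],[0,0,0,0,0,0,0],[0,0,0,0,0,0,0]]' 45
python3 -m handwheel '[[0,0,0,0,0,0,0],[0,0,0,0,0,0,0],[0,0,0,0,0,0,0],[0,0,-0.2,0,0,0,0],[0,0,-0.3,0,0,0,0]]'
```

```text
time_s: 10.45
tcp_pos: [0.5011, 0.3347, 0.0409]
ee_rot: [1.0, -0.001, 0.001, -0.0]
contact_force: [0.6, -0.1, 0.2]
gripper_width: 0.0574
time_s: 10.95
tcp_pos: [0.4999, 0.334, 0.0651]
ee_rot: [1.0, -0.001, -0.001, 0.001]
contact_force: [0.3, -0.4, -0.9]
gripper_width: 0.0174
```

```bash
python3 -m handwheel '[[0,0,-0.4,0,0,0,0],[0,0,-0.4,0,0,0,0],[0,0,-0.4,0,0,0,0],[0,0,-0.4,0,0,0,0],[0,0,-0.2,0,0,0,0]]'
python3 -c "
from h import *
import pickle
o=st(); im=grab_frame('wrist'); pickle.dump((o,im),open('w6.pkl','wb')); save(im,'w6',None,1.5)
im=grab_frame('side'); save(im,'s6',(140,90,400,330),3)
im=grab_frame('scene'); save(im,'c6',(140,90,400,310),3)
"
```

```text
time_s: 11.45
tcp_pos: [0.5022, 0.3351, 0.1589]
ee_rot: [1.0, -0.001, 0.002, -0.001]
contact_force: [-0.1, 0.2, -1.1]
gripper_width: 0.0174
t 11.45 tcp [0.5022 0.3351 0.1589] F [-0.1  0.2 -1.1] w 0.0174 
Rot
 [[ 1.    -0.002  0.005]
 [-0.002 -1.     0.002]
 [ 0.005 -0.002 -1.   ]]
```

View pics/w6.png

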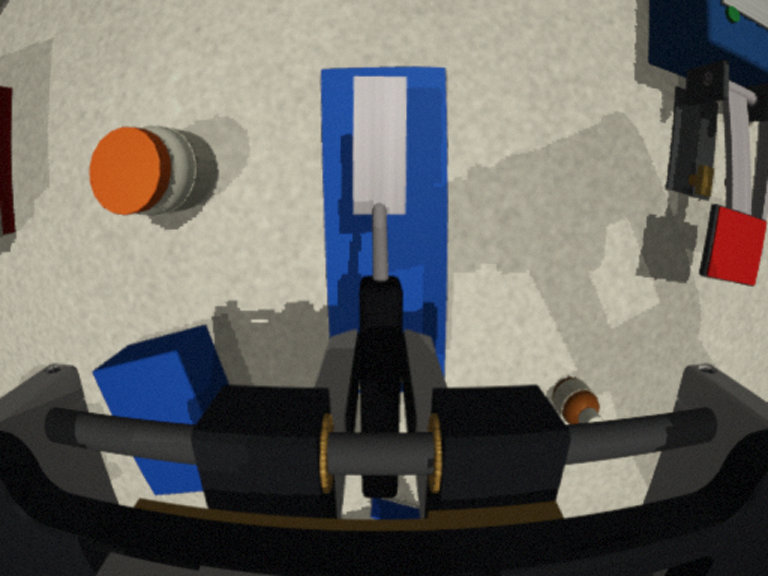

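View pics/c6.png

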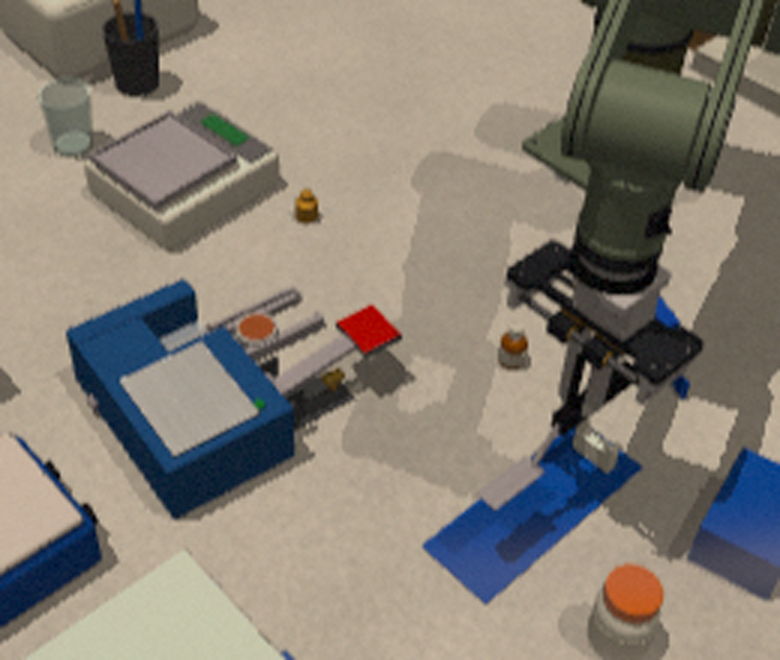

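View pics/s6.png

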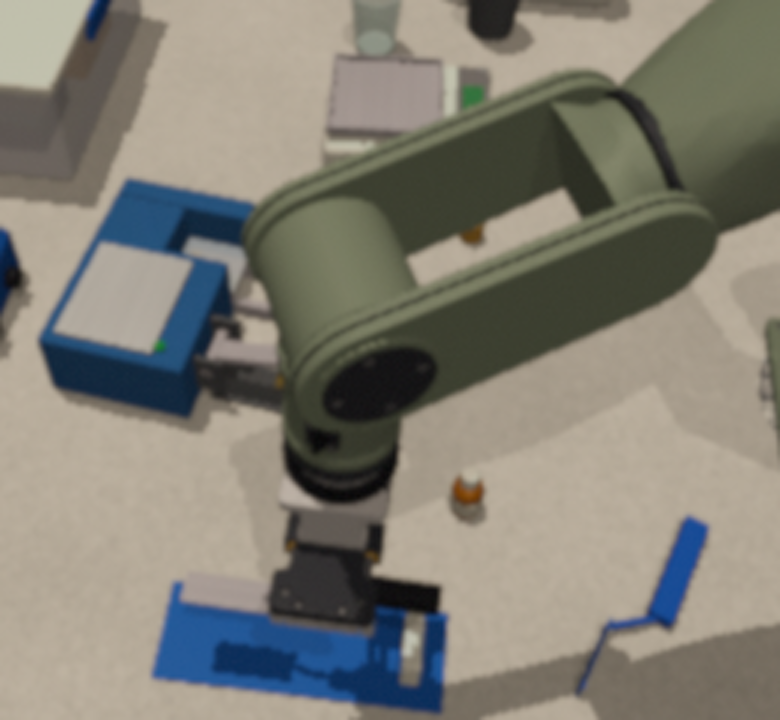

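```bash
python3 - <<'E'
from h import *
import pickle
o,im=pickle.load(open('w6.pkl','rb'))
Rt=R.from_quat(o['ee_rot'])
for dz in (.033,.035,.037,.039):
    # point in tool frame on plane tool z=dz-... blade top: tool z = +dz (ahead)
    P=[]
    for p in [(354,77),(406,77),(406,213),(354,213)]:
        oo,d=ray('wrist',(p[0]/1.5,p[1]/1.5),o); oo=Rt.inv().apply(oo-o['tcp_pos']); d=Rt.inv().apply(d)
        P.append(oo+d*(dz-oo[2])/d[2])
    P=np.array(P); print(dz,P.round(4)[:,:2].tolist(),P.mean(0).round(4)[:2], 'w f/r',np.linalg.norm(P[0]-P[1]).round(4),np.linalg.norm(P[2]-P[3]).round(4),'len',np.linalg.norm(P[0]-P[3]).round(4))
E
```

```text
0.033 [[0.1183, -0.0109], [0.1183, 0.0118], [0.0574, 0.0118], [0.0574, -0.0111]] [0.0878 0.0004] w f/r 0.0227 0.0229 len 0.0609
0.035 [[0.1188, -0.0111], [0.1188, 0.0119], [0.0572, 0.0119], [0.0572, -0.0113]] [0.088  0.0004] w f/r 0.0229 0.0232 len 0.0616
0.037 [[0.1193, -0.0112], [0.1192, 0.012], [0.0571, 0.012], [0.0571, -0.0114]] [0.0882 0.0004] w f/r 0.0232 0.0234 len 0.0622
0.039 [[0.1197, -0.0113], [0.1197, 0.0121], [0.0569, 0.0121], [0.0569, -0.0115]] [0.0883 0.0004] w f/r 0.0234 0.0236 len 0.0628
```

```bash
python3 - <<'E'
from h import *
import pickle
o,im=pickle.load(open('w6.pkl','rb'))
S=lambda p:(p[0]/3+140,p[1]/3+90)
def tri(a,b):
    o1,d1=ray('scene',S(a));o2,d2=ray('side',S(b))
    A=np.column_stack([d1,-d2]); s=np.linalg.lstsq(A,o2-o1,rcond=None)[0]
    p=o1+d1*s[0];q=o2+d2*s[1]; return ((p+q)/2).round(4),np.linalg.norm(p-q).round(4)
print(tri((483,496),(188,573)),tri((500,509),(181,602)))
a=[proj('scene',(.502+.088+x,.335+y,z)) for z in (.1,.122) for x in(-.035,.035) for y in (-.013,.013)]
print([((p-[140,90])*3).round(0).tolist() for p in a])
a=[proj('side',(.502+.088+x,.335+y,z)) for z in (.1,.122) for x in(-.035,.035) for y in (-.013,.013)]
print([((p-[140,90])*3).round(0).tolist() for p in a])
a=[proj('wrist',o['tcp_pos']+[x,y,-.014],o)*1.5 for x in (-.008,.008) for y in(-.009,.009)];print(np.round(a))
print(proj('wrist',o['tcp_pos']+[.03,.0,-.02],o)*1.5)
im=cv2.imread('pics/c6.png'); cv2.imwrite('pics/c6z.png',im[220:540,420:740])
save(im[220:540,420:740],'c6z',None,1.8)
im=cv2.imread('pics/w6.png'); save(im[60:510,300:460],'w6z',None,1.3)
E
```

```text
(array([0.6229, 0.331 , 0.1022]), np.float64(0.0076)) (array([0.6227, 0.3545, 0.1034]), np.float64(0.0037))
[[522.0, 451.0], [541.0, 467.0], [472.0, 489.0], [492.0, 506.0], [524.0, 437.0], [544.0, 454.0], [474.0, 476.0], [494.0, 493.0]]
[[272.0, 580.0], [266.0, 610.0], [187.0, 568.0], [180.0, 598.0], [271.0, 567.0], [265.0, 598.0], [185.0, 556.0], [177.0, 586.0]]
[[400. 368.]
 [359. 368.]
 [401. 334.]
 [358. 334.]]
[379.25572432 280.16114591]
```

View pics/c6z.png

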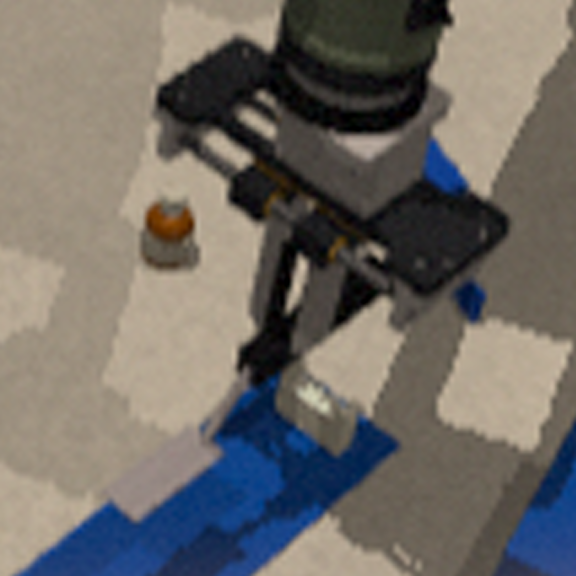

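View pics/w6z.png

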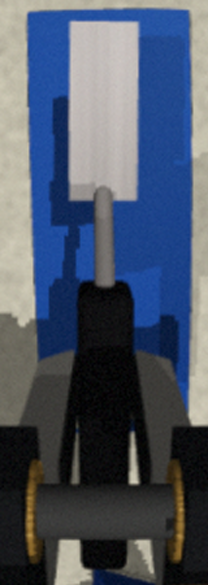

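```bash
python3 -m handwheel '[[0,0,0.4,0,0,0,0],[0,0,0.5,0,0,0,0],[0,0,0.5,0,0,0,0],[0,0,0.3,0,0,0,0],[0,0,0.1,0,0,0,0]]'
python3 -m handwheel '[[0,0,0.06,0,0,0,0],[0,0,0.04,0,0,0,0],[0,0,0.04,0,0,0,0],[0,0,0,0,0,0,0],[0,0,0,0,0,0,0]]'
```

```text
time_s: 12.1
tcp_pos: [0.4982, 0.3335, 0.0635]
ee_rot: [1.0, -0.001, -0.003, 0.001]
contact_force: [-8.7, -2.7, 17.2]
gripper_width: 0.0167
time_s: 12.6
tcp_pos: [0.4998, 0.3349, 0.0632]
ee_rot: [1.0, -0.0, -0.001, 0.0]
contact_force: [-12.0, -4.1, 24.3]
gripper_width: 0.017
```

```bash
python3 -m handwheel '[[0,0,-0.14,0,0,0,0],[0,0,0,0,0,0,40],[0,0,0,0,0,0,50],[0,0,0,0,0,0,50],[0,0,0,0,0,0,50]]'
python3 -c "
from h import *
import pickle
o=st(); im=grab_frame('wrist'); pickle.dump((o,im),open('w7.pkl','wb')); save(im,'w7',None,1.5)"
```

```text
time_s: 13.1
tcp_pos: [0.5005, 0.3342, 0.0645]
ee_rot: [1.0, -0.001, -0.001, 0.0]
contact_force: [-0.5, -0.3, -0.0]
gripper_width: 0.0449
t 13.1 tcp [0.5005 0.3342 0.0645] F [-0.5 -0.3 -0. ] w 0.0449 
Rot
 [[ 1.    -0.002 -0.001]
 [-0.002 -1.    -0.   ]
 [-0.001  0.001 -1.   ]]
```

View pics/w7.png

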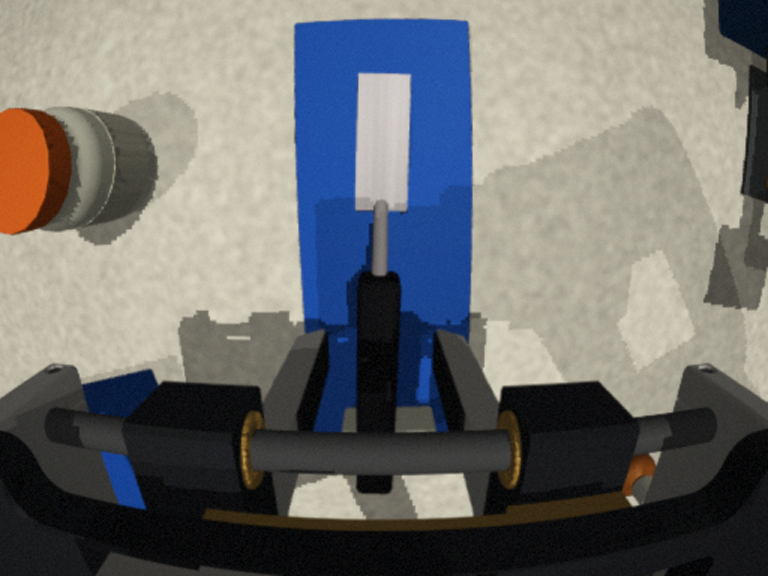

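```bash
python3 -m handwheel '[[0,0,0.1,0,0,0,50],[0,0,0.18,0,0,0,50],[0,0,0.16,0,0,0,50],[0,0,0.08,0,0,0,50],[0,0,0,0,0,0,30]]'
python3 -m handwheel '[[0,0,0,0,0,0,0],[0,0,0,0,0,0,0],[0,0,0,0,0,0,0],[0,0,0,0,0,0,0],[0,0,0,0,0,0,0]]' 50
python3 -m handwheel '[[0,0,0,0,0,0,0],[0,0,0,0,0,0,0],[0,0,0,0,0,0,0],[0,0,0,0,0,0,0],[0,0,0,0,0,0,0]]'
```

```text
time_s: 13.65
tcp_pos: [0.4997, 0.3339, 0.0378]
ee_rot: [1.0, -0.001, -0.001, 0.001]
contact_force: [-0.8, -0.1, 0.2]
gripper_width: 0.0419
time_s: 14.15
tcp_pos: [0.5011, 0.3347, 0.0397]
ee_rot: [1.0, -0.001, 0.0, -0.0]
contact_force: [-0.7, -0.3, 1.3]
gripper_width: 0.0177
time_s: 14.65
tcp_pos: [0.5011, 0.3346, 0.0397]
ee_rot: [1.0, -0.001, 0.0, -0.0]
contact_force: [-0.1, 0.1, 3.0]
gripper_width: 0.0177
```

Now gripped before lifting (17.7 mm, steady). Lifting and checking.

```bash
python3 -m handwheel '[[0,0,-0.2,0,0,0,0],[0,0,-0.4,0,0,0,0],[0,0,-0.5,0,0,0,0],[0,0,-0.5,0,0,0,0],[0,0,-0.4,0,0,0,0]]'
python3 -c "
from h import *
import pickle
o=st(); im=grab_frame('wrist'); pickle.dump((o,im),open('w8.pkl','wb')); save(im,'w8',None,1.5)
im=grab_frame('side'); save(im,'s8',(140,90,400,330),3)
im=grab_frame('scene'); save(im,'c8',(140,90,400,310),3)
plan([.43,-.04,.16],down(-.107),10)
"
```

```text
time_s: 15.15
tcp_pos: [0.5005, 0.3343, 0.1404]
ee_rot: [1.0, -0.001, -0.0, 0.0]
contact_force: [1.3, -0.1, -1.1]
gripper_width: 0.0173
t 15.15 tcp [0.5005 0.3343 0.1404] F [ 1.3 -0.1 -1.1] w 0.0173 
Rot
 [[ 1.    -0.002 -0.   ]
 [-0.002 -1.    -0.   ]
 [-0.     0.    -1.   ]]
0 [-0.142, 0.75, -0.04] [-0.001, -0.002, 0.101]
1 [-0.134, 0.751, -0.04] [-0.001, -0.002, 0.101]
2 [-0.126, 0.753, -0.04] [-0.001, -0.002, 0.101]
3 [-0.118, 0.754, -0.04] [-0.001, -0.002, 0.101]
4 [-0.11, 0.755, -0.04] [-0.001, -0.002, 0.101]
5 [-0.102, 0.756, -0.039] [-0.001, -0.002, 0.101]
6 [-0.094, 0.757, -0.039] [-0.001, -0.002, 0.101]
7 [-0.086, 0.758, -0.039] [-0.001, -0.002, 0.101]
8 [-0.078, 0.759, -0.039] [-0.001, -0.002, 0.101]
9 [-0.07, 0.76, -0.039] [-0.001, -0.002, 0.101]
```

View pics/w8.png

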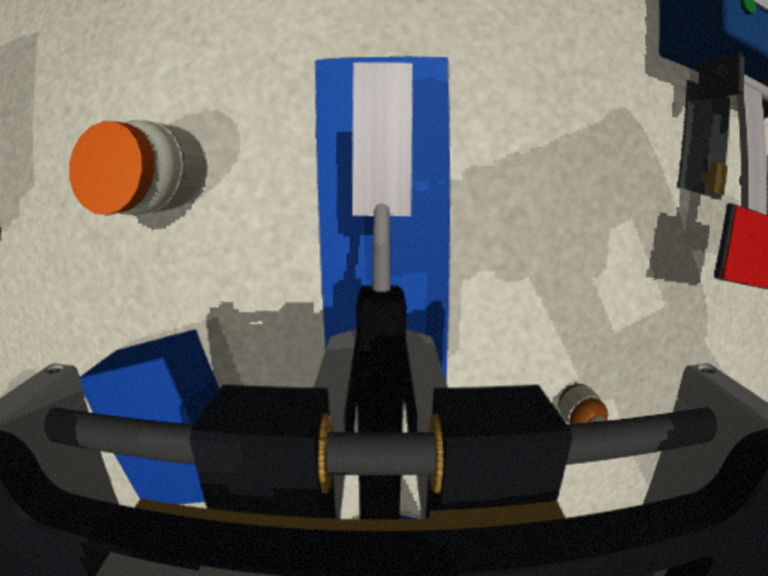

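View pics/c8.png

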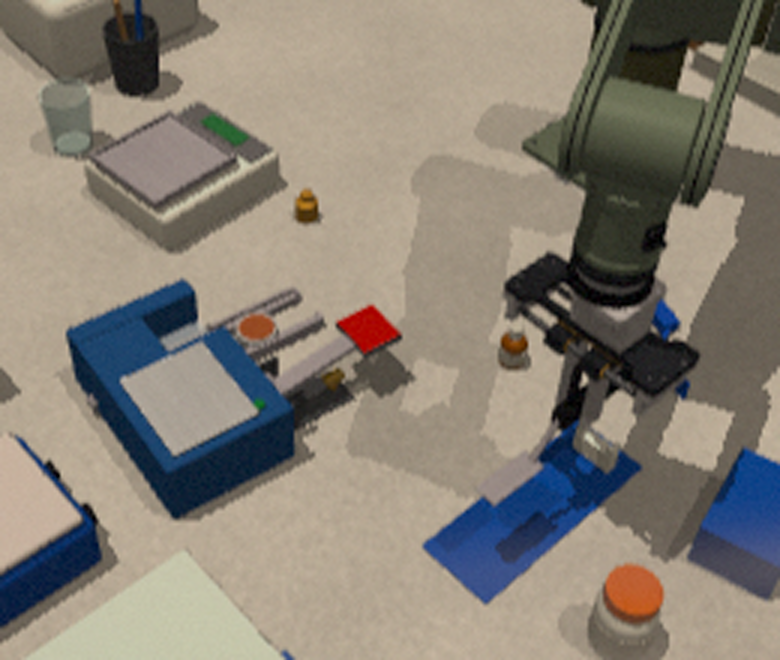

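View pics/s8.png

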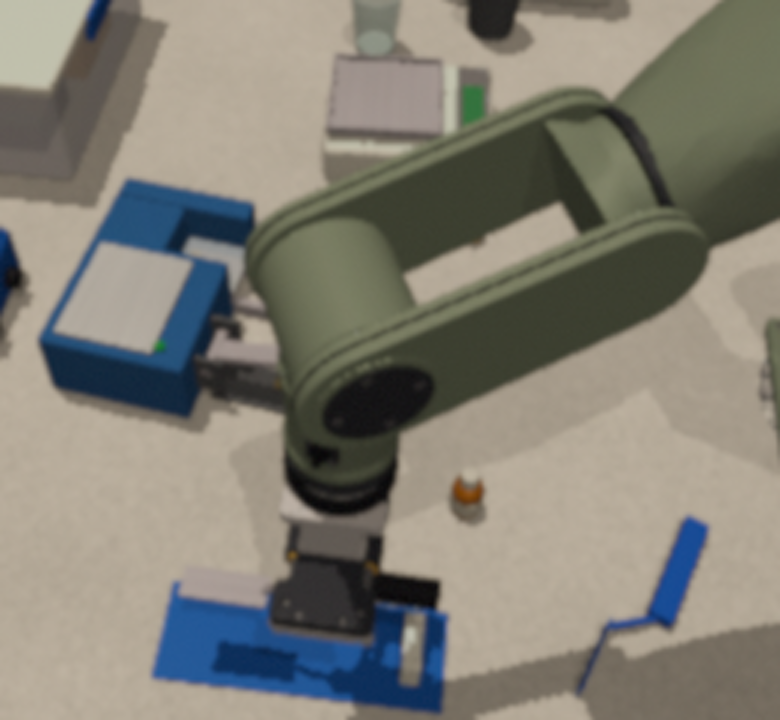

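```bash
python3 - <<'E'
from h import *
import pickle
o,im=pickle.load(open('w8.pkl','rb'))
Rt=R.from_quat(o['ee_rot'])
for dz in (.033,.035,.037,.039):
    P=[]
    for p in [(353,63),(412,63),(411,216),(353,215)]:
        oo,d=ray('wrist',(p[0]/1.5,p[1]/1.5),o); oo=Rt.inv().apply(oo-o['tcp_pos']); d=Rt.inv().apply(d)
        P.append(oo+d*(dz-oo[2])/d[2])
    P=np.array(P); print(dz,P.round(4)[:,:2].tolist(),P.mean(0).round(4)[:2], 'w f/r',np.linalg.norm(P[0]-P[1]).round(4),np.linalg.norm(P[2]-P[3]).round(4),'len',np.linalg.norm(P[0]-P[3]).round(4))
plan([.393,-.027,.13],down(-.107),10)
E
```

```text
0.033 [[0.1249, -0.0114], [0.1249, 0.0144], [0.056, 0.014], [0.0565, -0.0116]] [0.0906 0.0014] w f/r 0.0258 0.0256 len 0.0684
0.035 [[0.1254, -0.0115], [0.1255, 0.0146], [0.0559, 0.0142], [0.0563, -0.0117]] [0.0908 0.0014] w f/r 0.0261 0.0259 len 0.0691
0.037 [[0.126, -0.0116], [0.126, 0.0147], [0.0557, 0.0143], [0.0562, -0.0118]] [0.091  0.0014] w f/r 0.0263 0.0261 len 0.0698
0.039 [[0.1265, -0.0118], [0.1265, 0.0148], [0.0555, 0.0144], [0.056, -0.012]] [0.0911 0.0014] w f/r 0.0266 0.0264 len 0.0705
0 [-0.216, 0.724, 0.02] [-0.001, -0.002, 0.101]
1 [-0.208, 0.726, 0.02] [-0.001, -0.002, 0.101]
2 [-0.201, 0.728, 0.02] [-0.001, -0.002, 0.101]
3 [-0.193, 0.73, 0.02] [-0.001, -0.002, 0.101]
4 [-0.185, 0.732, 0.02] [-0.001, -0.002, 0.101]
5 [-0.177, 0.734, 0.02] [-0.001, -0.002, 0.101]
6 [-0.17, 0.736, 0.021] [-0.001, -0.002, 0.101]
7 [-0.162, 0.738, 0.021] [-0.001, -0.002, 0.101]
8 [-0.154, 0.739, 0.021] [-0.001, -0.002, 0.101]
9 [-0.146, 0.741, 0.021] [-0.001, -0.002, 0.101]
```

```bash
python3 -m handwheel '[[-0.22,0.5,0,0,0,0.1,0],[-0.21,0.75,0,0,0,0.1,0],[-0.20,0.75,0,0,0,0.1,0],[-0.19,0.75,0,0,0,0.1,0],[-0.19,0.75,0,0,0,0.1,0]]'
python3 -m handwheel '[[-0.18,0.75,0,0,0,0.1,0],[-0.17,0.75,0,0,0,0.1,0],[-0.16,0.75,0,0,0,0.1,0],[-0.15,0.75,0,0,0,0.1,0],[-0.15,0.5,0,0,0,0.1,0]]'
python3 -c "
from h import *
import pickle
o=st(); im=grab_frame('wrist'); pickle.dump((o,im),open('w9.pkl','wb')); save(im,'w9',None,1.5)
"
```

```text
time_s: 15.8
tcp_pos: [0.4437, 0.159, 0.1371]
ee_rot: [1.0, -0.027, -0.002, 0.0]
contact_force: [0.2, -0.6, -1.2]
gripper_width: 0.0177
time_s: 16.3
tcp_pos: [0.3905, -0.0124, 0.1375]
ee_rot: [0.999, -0.054, -0.002, -0.0]
contact_force: [-0.0, -0.1, -0.9]
gripper_width: 0.0174
t 16.3 tcp [ 0.3905 -0.0124  0.1375] F [-0.  -0.1 -0.9] w 0.0174 
Rot
 [[ 0.994 -0.108 -0.004]
 [-0.108 -0.994  0.   ]
 [-0.004  0.    -1.   ]]
```

View pics/w9.png

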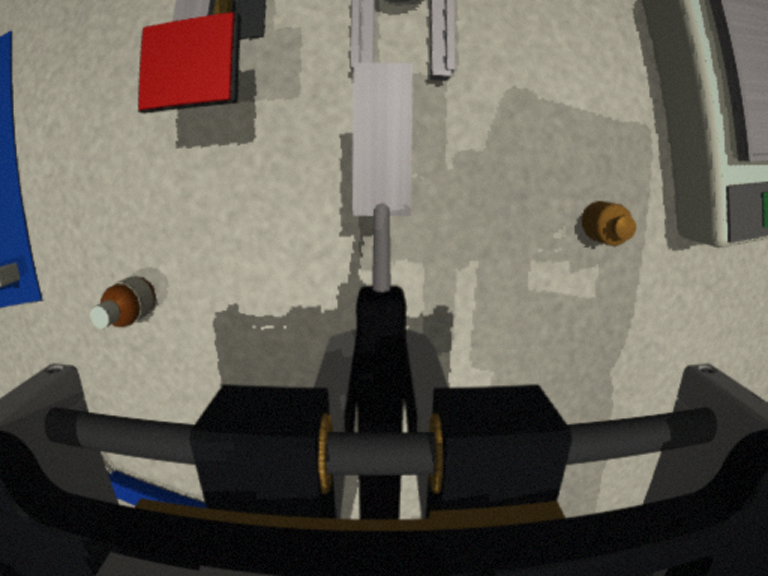

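```bash
python3 - <<'E'
from h import *
import pickle
o,im=pickle.load(open('w9.pkl','rb'))
save(im,'w9z',(215,0,325,60),7)
E
```

```text
(no output)
```

View pics/w9z.png

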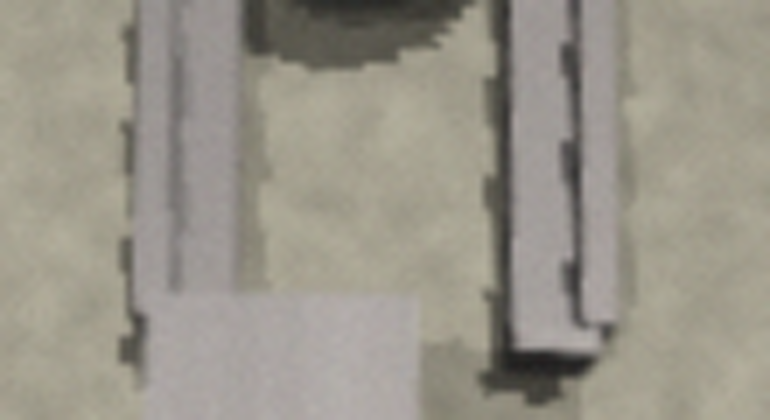

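```bash
python3 - <<'E'
from h import *
import pickle
o,im=pickle.load(open('w9.pkl','rb'))
Rt=R.from_quat(o['ee_rot'])
def tf(p,z):
    w=onz('wrist',(215+p[0]/7,p[1]/7),z,o); return w,Rt.inv().apply(w-o['tcp_pos'])
for l,p,z in [('L far',(245,50),.012),('L near',(238,280),.012),('R far',(510,50),.012),('R near',(512,330),.012),('R guide end',(598,325),.03),('R guide end18',(598,325),.018),('lip R',(555,350),.016)]:
    w,t=tf(p,z); print(l,w.round(4),'tool',t.round(4))
print(tf((283,300),.1)[1])
E
```

```text
L far [ 0.576  -0.0297  0.012 ] tool [ 0.1867 -0.0029  0.1249]
L near [ 0.5409 -0.0249  0.012 ] tool [ 0.1512 -0.0039  0.125 ]
R far [ 0.5728 -0.0667  0.012 ] tool [0.1875 0.0342 0.1249]
R near [ 0.53   -0.0617  0.012 ] tool [0.1444 0.0339 0.125 ]
R guide end [ 0.5258 -0.0705  0.03  ] tool [0.1412 0.0431 0.107 ]
R guide end18 [ 0.5286 -0.0727  0.018 ] tool [0.1442 0.045  0.119 ]
lip R [ 0.5258 -0.0667  0.016 ] tool [0.1408 0.0393 0.121 ]
[0.12527153 0.00177831 0.03707657]
```

```bash
python3 -m handwheel '[[0,0.06,0.2,0,0,0.08,0],[0,0.08,0.4,0,0,0.07,0],[0,0.08,0.5,0,0,0,0],[0,0,0.5,0,0,0,0],[0,0,0.2,0,0,0,0]]'
python3 -m handwheel '[[0,0,0.05,0,0,0,0],[0,0,0,0,0,0,0],[0,0,0,0,0,0,0],[0,0,0,0,0,0,0],[0,0,0,0,0,0,0]]'
python3 -c "
from h import *
import pickle
o=st(); im=grab_frame('wrist'); pickle.dump((o,im),open('w10.pkl','wb')); save(im,'w10',None,1.5)
"
```

```text
time_s: 16.85
tcp_pos: [0.3885, -0.0202, 0.0458]
ee_rot: [0.998, -0.061, -0.003, -0.001]
contact_force: [-0.3, 0.1, -0.4]
gripper_width: 0.0178
time_s: 17.35
tcp_pos: [0.3924, -0.022, 0.0476]
ee_rot: [0.998, -0.061, 0.001, 0.0]
contact_force: [-0.8, 0.6, -0.4]
gripper_width: 0.0176
t 17.35 tcp [ 0.3924 -0.022   0.0476] F [-0.8  0.6 -0.4] w 0.0176 
Rot
 [[ 0.993 -0.122  0.002]
 [-0.122 -0.993 -0.001]
 [ 0.002  0.    -1.   ]]
```

View pics/w10.png

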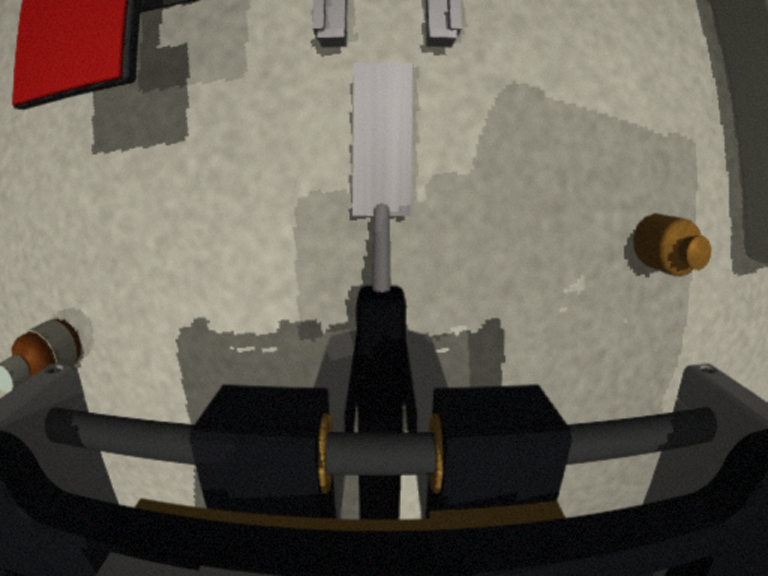

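```bash
python3 - <<'E'
from h import *
import pickle
o,im=pickle.load(open('w10.pkl','rb'))
save(im,'w10z',(195,0,325,60),6)
E
```

```text
(no output)
```

View pics/w10z.png

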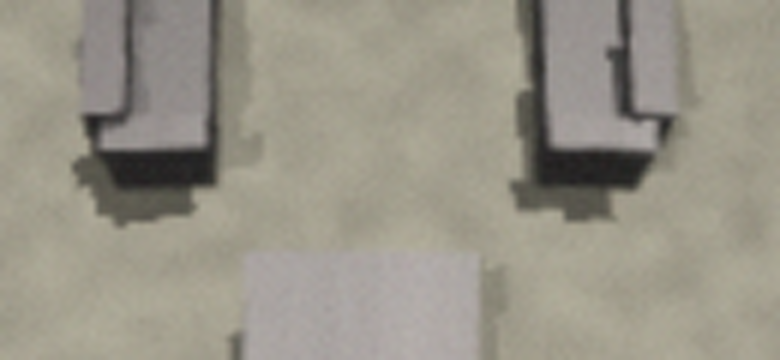

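```bash
python3 -m handwheel '[[0,0.036,0.05,0,0,0,0],[0,0,0.05,0,0,0,0],[0,0,0,0,0,0,0],[0.15,0,0,0,0,0,0],[0.25,0,0,0,0,0,0]]'
python3 -m handwheel '[[0.2,0,0,0,0,0,0],[0.1,0,0,0,0,0,0],[0,0,0,0,0,0,0],[0,0,0,0,0,0,0],[0,0,0,0,0,0,0]]'
python3 -c "
from h import *
import pickle
o=st(); im=grab_frame('wrist'); pickle.dump((o,im),open('w11.pkl','wb')); save(im,'w11',None,1.5)
"
```

```text
time_s: 17.9
tcp_pos: [0.4113, -0.026, 0.0416]
ee_rot: [0.998, -0.061, -0.0, -0.0]
contact_force: [-0.4, -0.6, -0.1]
gripper_width: 0.0176
time_s: 18.4
tcp_pos: [0.4255, -0.0277, 0.0415]
ee_rot: [0.998, -0.061, -0.0, -0.0]
contact_force: [0.2, -0.1, -1.0]
gripper_width: 0.0177
t 18.4 tcp [ 0.4255 -0.0277  0.0415] F [ 0.2 -0.1 -1. ] w 0.0177 
Rot
 [[ 0.993 -0.122 -0.001]
 [-0.122 -0.993  0.   ]
 [-0.001 -0.    -1.   ]]
```

View pics/w11.png

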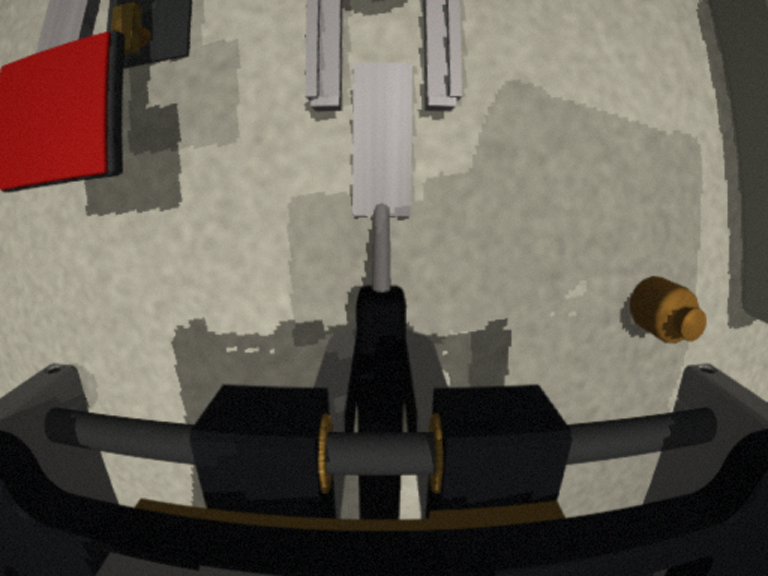

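```bash
python3 -m handwheel '[[0.2,0.01,0,0,0,0,0],[0.4,0,0,0,0,0,0],[0.4,0,0,0,0,0,0],[0.35,0,0,0,0,0,0],[0.15,0,0,0,0,0,0]]'
python3 -c "
from h import *
import pickle
o=st(); im=grab_frame('wrist'); pickle.dump((o,im),open('w12.pkl','wb')); save(im,'w12',None,1.5)
"
```

```text
time_s: 18.95
tcp_pos: [0.5028, -0.0381, 0.0422]
ee_rot: [0.998, -0.061, 0.001, 0.0]
contact_force: [-0.7, 0.0, -1.6]
gripper_width: 0.0173
t 18.95 tcp [ 0.5028 -0.0381  0.0422] F [-0.7  0.  -1.6] w 0.0173 
Rot
 [[ 0.993 -0.122  0.002]
 [-0.122 -0.993 -0.001]
 [ 0.002  0.    -1.   ]]
```

View pics/w12.png

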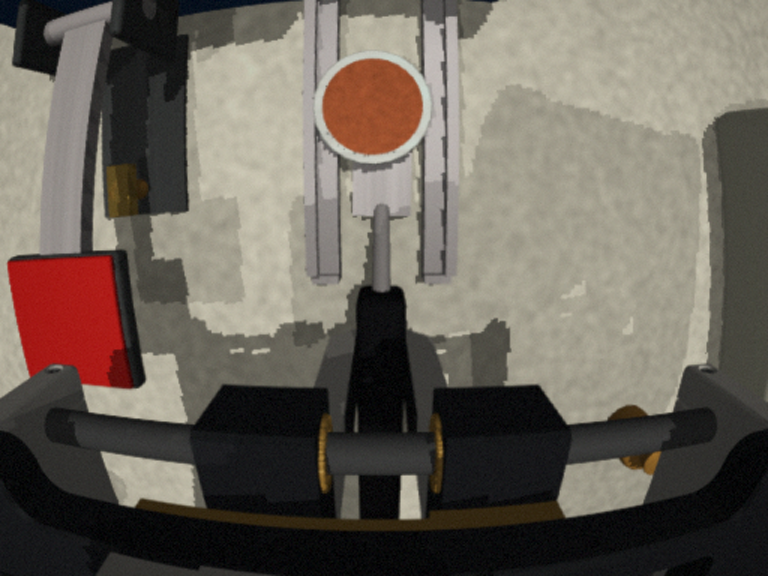

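```bash
python3 - <<'E'
from h import *
import pickle
o,im=pickle.load(open('w12.pkl','rb'))
Rt=R.from_quat(o['ee_rot'])
def tf(p,z):
    w=onz('wrist',(p[0]/1.5,p[1]/1.5),z,o); return w.round(4),Rt.inv().apply(w-o['tcp_pos']).round(4)
print(tf((373,107),.02)); print(tf((314,107),.02),tf((432,107),.02),tf((373,52),.02),tf((373,163),.02))
print('gap',tf((341,240),.012),tf((421,240),.012),tf((341,20),.012),tf((424,20),.012)); print('blade rear',tf((353,214),.007),tf((411,214),.007))
E
```

```text
(array([ 0.6052, -0.0481,  0.02  ]), array([ 0.1028, -0.0025,  0.0224]))
(array([ 0.6088, -0.0239,  0.02  ]), array([ 0.1034, -0.027 ,  0.0224])) (array([ 0.6025, -0.0723,  0.02  ]), array([0.1031, 0.0218, 0.0224])) (array([ 0.6292, -0.0511,  0.02  ]), array([ 0.127 , -0.0025,  0.0225])) (array([ 0.5817, -0.0452,  0.02  ]), array([ 0.0791, -0.0025,  0.0224]))
gap (array([ 0.5504, -0.0269,  0.012 ]), array([ 0.0458, -0.0169,  0.0303])) (array([ 0.5461, -0.0619,  0.012 ]), array([0.0457, 0.0183, 0.0303])) (array([ 0.649 , -0.0392,  0.012 ]), array([ 0.1451, -0.0167,  0.0305])) (array([ 0.6446, -0.0753,  0.012 ]), array([0.1452, 0.0197, 0.0305]))
blade rear (array([ 0.5607, -0.0333,  0.007 ]), array([ 0.0568, -0.0118,  0.0353])) (array([ 0.5576, -0.0591,  0.007 ]), array([0.0568, 0.0141, 0.0353]))
```

```bash
python3 -m handwheel '[[0.1,-0.02,0,0,0,0,0],[0.12,-0.02,0,0,0,0,0],[0,0,0,0,0,0,0],[0,0,-0.03,0,0,0,0],[0,0,-0.03,0,0,0,0]]' 60
python3 -m handwheel '[[0,0,-0.04,0,0,0,0],[0,0,-0.04,0,0,0,0],[0,0,-0.05,0,0,0,0],[0,0,-0.05,0,0,0,0],[0,0,-0.05,0,0,0,0]]'
python3 -c "
from h import *
import pickle
o=st(); im=grab_frame('wrist'); pickle.dump((o,im),open('w13.pkl','wb')); save(im,'w13',None,1.5)
"
```

```text
time_s: 19.5
tcp_pos: [0.5111, -0.0368, 0.0448]
ee_rot: [0.998, -0.061, -0.0, -0.0]
contact_force: [0.2, -0.2, -0.3]
gripper_width: 0.0176
time_s: 20.0
tcp_pos: [0.5116, -0.0369, 0.0565]
ee_rot: [0.998, -0.061, -0.0, 0.0]
contact_force: [0.0, 0.0, -1.7]
gripper_width: 0.018
t 20.0 tcp [ 0.5116 -0.0369  0.0565] F [ 0.   0.  -1.7] w 0.018 
Rot
 [[ 0.993 -0.122 -0.   ]
 [-0.122 -0.993 -0.   ]
 [-0.     0.    -1.   ]]
```

View pics/w13.png

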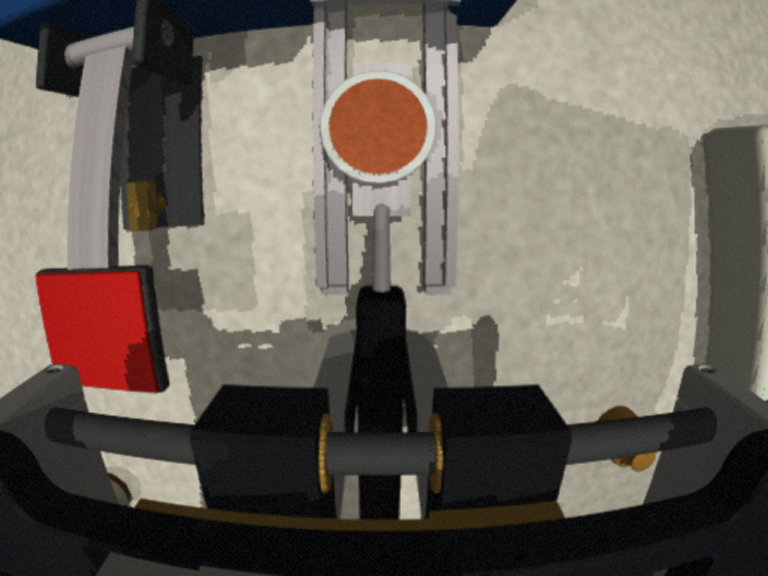

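```bash
python3 -m handwheel '[[0,0,-0.08,0,0,0,0],[0,0,-0.12,0,0,0,0],[0,0,-0.16,0,0,0,0],[0,0,-0.2,0,0,0,0],[0,0,-0.24,0,0,0,0]]'
python3 -m handwheel '[[0,0,-0.28,0,0,0,0],[0,0,-0.28,0,0,0,0],[0,0,-0.24,0,0,0,0],[0,0,-0.18,0,0,0,0],[0,0,-0.1,0,0,0,0]]'
python3 -c "
from h import *
import pickle
o=st(); im=grab_frame('wrist'); pickle.dump((o,im),open('w14.pkl','wb')); save(im,'w14',None,1.5)
im=grab_frame('scene'); save(im,'c14',(140,90,400,310),3)
"
```

```text
time_s: 20.55
tcp_pos: [0.5115, -0.0369, 0.0971]
ee_rot: [0.998, -0.061, -0.0, -0.0]
contact_force: [-0.4, -0.1, -1.6]
gripper_width: 0.0177
time_s: 21.05
tcp_pos: [0.5122, -0.037, 0.1517]
ee_rot: [0.998, -0.061, 0.001, 0.0]
contact_force: [-0.1, 0.1, -1.1]
gripper_width: 0.0177
t 21.05 tcp [ 0.5122 -0.037   0.1517] F [-0.1  0.1 -1.1] w 0.0177 
Rot
 [[ 0.993 -0.122  0.002]
 [-0.122 -0.993 -0.   ]
 [ 0.002  0.    -1.   ]]
```

View pics/w14.png

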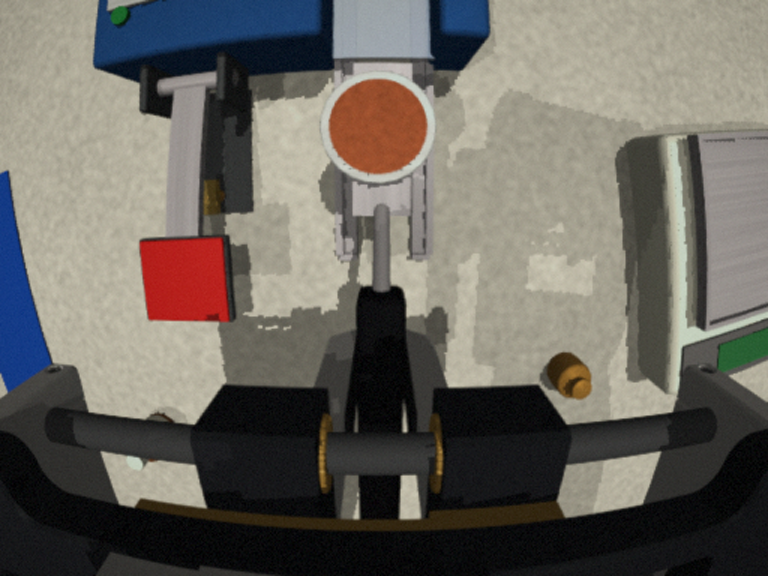

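View pics/c14.png

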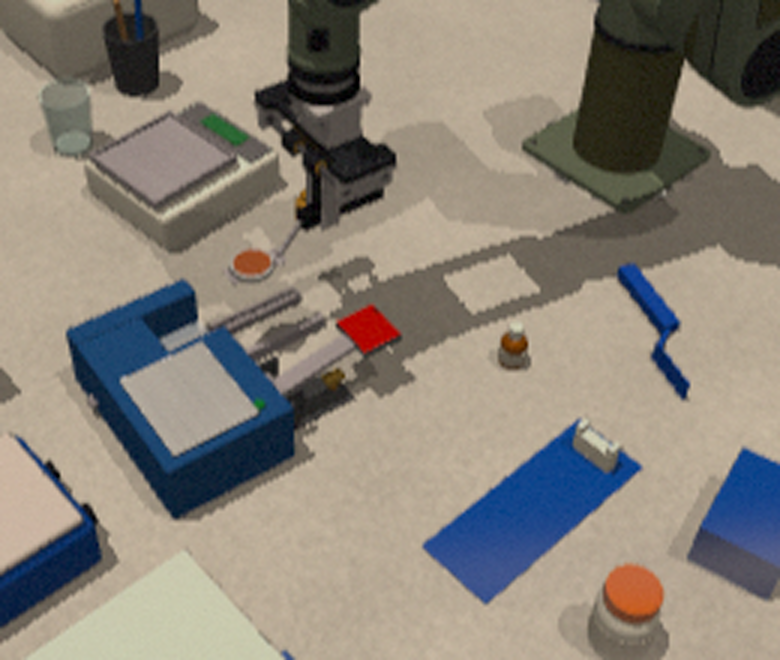

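```bash
python3 -m handwheel '[[-0.02,0.15,-0.03,0,0,-0.08,0],[-0.03,0.25,-0.03,0,0,-0.11,0],[-0.04,0.35,-0.03,0,0,-0.12,0],[-0.06,0.45,-0.03,0,0,-0.12,0],[-0.07,0.5,-0.03,0,0,-0.12,0]]'
python3 -m handwheel '[[-0.08,0.5,-0.03,0,0,-0.12,0],[-0.09,0.5,-0.03,0,0,-0.12,0],[-0.1,0.5,-0.03,0,0,-0.12,0],[-0.11,0.5,-0.03,0,0,-0.12,0],[-0.1,0.45,-0.03,0,0,-0.12,0]]'
python3 -m handwheel '[[-0.1,0.4,-0.03,0,0,-0.12,0],[-0.1,0.35,-0.03,0,0,-0.12,0],[-0.08,0.3,0,0,0,-0.12,0],[-0.06,0.2,0,0,0,-0.1,0],[-0.04,0.1,0,0,0,-0.05,0]]'
python3 -c "
from h import *
import pickle
o=st(); im=grab_frame('wrist'); pickle.dump((o,im),open('w15.pkl','wb')); save(im,'w15',None,1.5)
im=grab_frame('side'); save(im,'s15',(140,40,400,280),3)
"
```

```text
time_s: 21.65
tcp_pos: [0.4916, -0.1211, 0.1569]
ee_rot: [1.0, -0.031, -0.001, -0.0]
contact_force: [0.3, -0.1, -1.4]
gripper_width: 0.0176
time_s: 22.15
tcp_pos: [0.4625, -0.2432, 0.1644]
ee_rot: [1.0, -0.001, -0.001, -0.0]
contact_force: [0.1, 0.0, -1.3]
gripper_width: 0.0174
time_s: 22.65
tcp_pos: [0.4451, -0.3105, 0.1676]
ee_rot: [1.0, 0.026, -0.001, -0.0]
contact_force: [-0.3, 0.4, -1.2]
gripper_width: 0.0182
t 22.65 tcp [ 0.4451 -0.3105  0.1676] F [-0.3  0.4 -1.2] w 0.0182 
Rot
 [[ 0.999  0.051 -0.001]
 [ 0.051 -0.999  0.001]
 [-0.001 -0.001 -1.   ]]
```

View pics/w15.png

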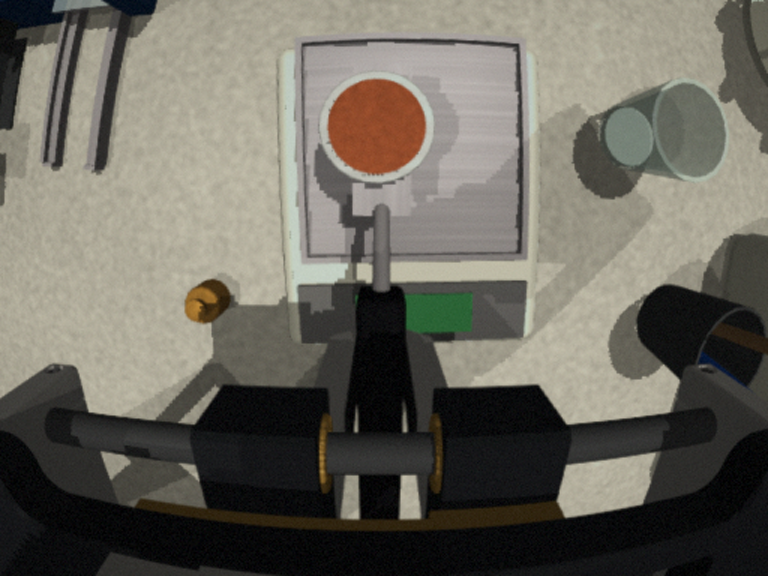

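View pics/s15.png

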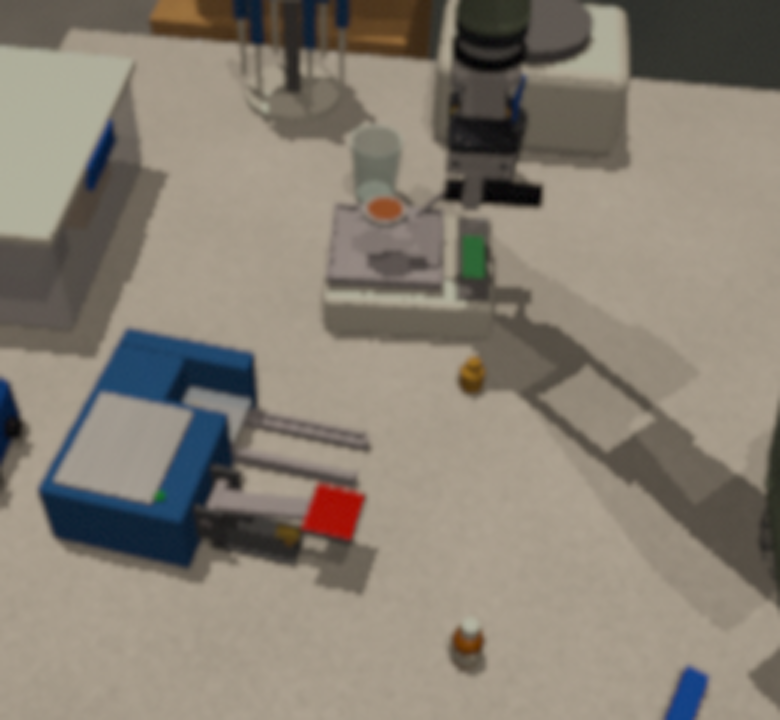

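```bash
python3 - <<'E'
from h import *
import pickle
o,im=pickle.load(open('w15.pkl','rb'))
Rt=R.from_quat(o['ee_rot'])
def tf(p,z):
    w=onz('wrist',(p[0]/1.5,p[1]/1.5),z,o); return w,Rt.inv().apply(w-o['tcp_pos'])
P=[tf(p,.076) for p in [(296,38),(527,37),(524,262),(304,259)]]
for w,t in P: print(w.round(4),t.round(4))
print('pan c',np.mean([w for w,t in P],0).round(4),np.mean([t for w,t in P],0).round(4))
for p in [(377,127),(320,127),(433,127),(377,71),(377,183)]:
    w,t=tf(p,.1676-.0275); print('disc',w.round(4),t.round(4))
E
```

```text
[ 0.6    -0.2543  0.076 ] [ 0.1577 -0.0481  0.0914]
[ 0.6112 -0.3894  0.076 ] [0.1619 0.0874 0.0913]
[ 0.4741 -0.3961  0.076 ] [0.0247 0.0871 0.0915]
[ 0.4688 -0.2647  0.076 ] [ 0.0262 -0.0444  0.0916]
pan c [ 0.5385 -0.3262  0.076 ] [0.0926 0.0205 0.0914]
disc [ 0.5396 -0.3048  0.1401] [ 0.0948 -0.0009  0.0274]
disc [ 0.5389 -0.2806  0.1401] [ 0.0952 -0.0251  0.0274]
disc [ 0.5411 -0.3285  0.1401] [0.0951 0.0229 0.0273]
disc [ 0.5644 -0.3035  0.1401] [ 0.1196 -0.0008  0.0273]
disc [ 0.5156 -0.306   0.1401] [ 0.0707 -0.0009  0.0274]
```

```bash
cat >> h.py <<'E'
PAN=np.array([.538,-.321]); YAW=.05
def tcp_for(pitchdeg,tipz,fwd=.018,yaw=YAW,tip=np.array([.126,.0014,.0375])):
    Rp=down(yaw,np.radians(pitchdeg)); T=np.array([PAN[0]+fwd*np.cos(yaw),PAN[1]+fwd*np.sin(yaw),tipz]); return T-Rp.apply(tip),Rp
def tipnow(tip=np.array([.126,.0014,.0375])):
    o=observe(); Rt=R.from_quat(o['ee_rot']); t=o['tcp_pos']+Rt.apply(tip); print('tip',t.round(4),'rel pan',(t[:2]-PAN).round(4),'pitch',np.degrees(np.arcsin(-Rt.as_matrix()[2,0])).round(2),'roll z',Rt.as_matrix()[2,1].round(3))
E
python3 - <<'E'
from h import *
tipnow()
t,Rp=tcp_for(12,.088); print(t)
plan(t,Rp,10)
E
```

```text
tip [ 0.5712 -0.305   0.1302] rel pan [0.0332 0.016 ] pitch 0.04 roll z -0.001
[ 0.44060191 -0.32447222  0.15087741]
0 [-0.011, 0.028, 0.034] [-0.001, -0.199, 0.001]
1 [-0.01, 0.028, 0.034] [-0.001, -0.199, 0.001]
2 [-0.01, 0.028, 0.034] [-0.001, -0.199, 0.001]
3 [-0.009, 0.028, 0.034] [-0.001, -0.199, 0.001]
4 [-0.008, 0.028, 0.035] [-0.001, -0.199, 0.001]
5 [-0.007, 0.028, 0.035] [-0.001, -0.199, 0.001]
6 [-0.007, 0.028, 0.035] [-0.001, -0.199, 0.001]
7 [-0.006, 0.028, 0.035] [-0.001, -0.199, 0.001]
8 [-0.005, 0.028, 0.035] [-0.001, -0.199, 0.001]
9 [-0.004, 0.028, 0.035] [-0.001, -0.199, 0.001]
```

```bash
python3 -m handwheel '[[-0.01,0.03,0.03,0,-0.1,0,0],[-0.01,0.03,0.03,0,-0.2,0,0],[-0.01,0.03,0.03,0,-0.2,0,0],[-0.01,0.03,0.04,0,-0.2,0,0],[-0.01,0.03,0.04,0,-0.2,0,0]]'
python3 -m handwheel '[[-0.01,0.03,0.04,0,-0.2,0,0],[-0.01,0.03,0.04,0,-0.2,0,0],[0,0.03,0.04,0,-0.2,0,0],[0,0.03,0.03,0,-0.2,0,0],[0,0.03,0.02,0,-0.2,0,0]]'
python3 - <<'E'
from h import *
tipnow()
import pickle
o=st(); im=grab_frame('wrist'); pickle.dump((o,im),open('w16.pkl','wb')); save(im,'w16',None,1.5)
t,Rp=tcp_for(16,.077); print(t)
plan(t,Rp,5)
E
```

```text
time_s: 23.25
tcp_pos: [0.4437, -0.3173, 0.1596]
ee_rot: [0.999, 0.026, -0.048, 0.001]
contact_force: [1.0, -0.3, -1.5]
gripper_width: 0.0176
time_s: 23.75
tcp_pos: [0.4417, -0.3251, 0.1513]
ee_rot: [0.995, 0.026, -0.1, 0.003]
contact_force: [-0.2, 0.3, -1.2]
gripper_width: 0.0177
tip [ 0.5576 -0.3205  0.0894] rel pan [0.0196 0.0005] pitch 11.5 roll z -0.0
t 23.75 tcp [ 0.4417 -0.3251  0.1513] F [-0.2  0.3 -1.2] w 0.0177 
Rot
 [[ 0.979  0.052 -0.199]
 [ 0.051 -0.999 -0.01 ]
 [-0.199 -0.    -0.98 ]]
[ 0.44526341 -0.32423895  0.14777762]
0 [0.015, -0.003, 0.01] [0.001, -0.149, 0.003]
1 [0.016, -0.003, 0.01] [0.001, -0.149, 0.003]
2 [0.016, -0.003, 0.01] [0.001, -0.149, 0.003]
3 [0.016, -0.003, 0.009] [0.001, -0.149, 0.003]
4 [0.016, -0.003, 0.009] [0.001, -0.149, 0.003]
```

View pics/w16.png

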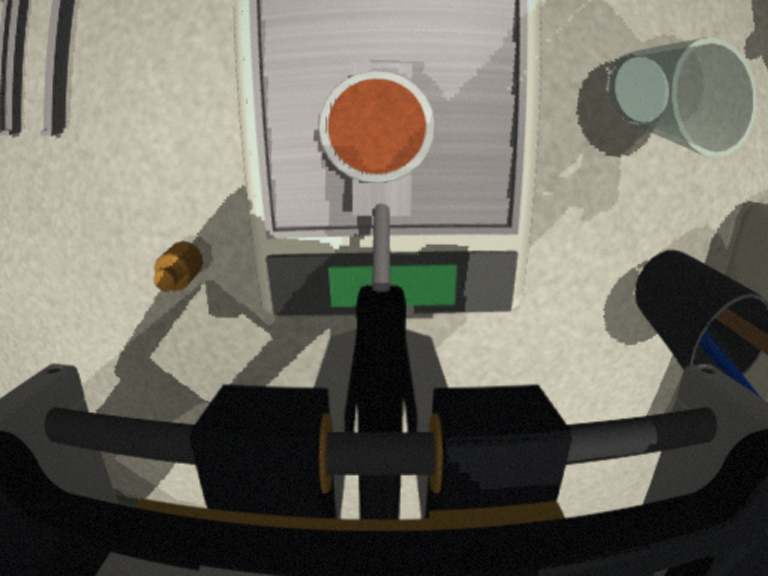

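```bash
python3 -m handwheel '[[0.02,0,0.01,0,-0.13,0,0],[0.02,0,0.01,0,-0.13,0,0],[0.02,0,0.01,0,-0.13,0,0],[0.01,0,0.01,0,-0.13,0,0],[0.01,0,0.01,0,-0.13,0,0]]'
python3 - <<'E'
from h import *
tipnow(); st()
t,Rp=tcp_for(18,.073); print(t)
plan(t,Rp,5)
E
```

```text
time_s: 24.3
tcp_pos: [0.4452, -0.3248, 0.1482]
ee_rot: [0.991, 0.026, -0.134, 0.003]
contact_force: [-0.2, -0.5, -2.0]
gripper_width: 0.0173
tip [ 0.5566 -0.3204  0.0787] rel pan [0.0186 0.0006] pitch 15.36 roll z 0.0
t 24.3 tcp [ 0.4452 -0.3248  0.1482] F [-0.2 -0.5 -2. ] w 0.0173 
Rot
 [[ 0.963  0.052 -0.264]
 [ 0.05  -0.999 -0.014]
 [-0.265  0.    -0.964]]
[ 0.44779783 -0.32411212  0.14760076]
0 [0.011, -0.002, -0.001] [0.001, -0.088, 0.003]
1 [0.011, -0.002, -0.001] [0.001, -0.088, 0.003]
2 [0.011, -0.002, -0.001] [0.001, -0.088, 0.003]
3 [0.011, -0.002, -0.001] [0.001, -0.088, 0.003]
4 [0.011, -0.002, -0.001] [0.001, -0.088, 0.003]
```

```bash
python3 -m handwheel '[[0.01,0,0,0,-0.08,0,0],[0.01,0,0,0,-0.08,0,0],[0.01,0,0,0,-0.08,0,0],[0.01,0,0,0,-0.08,0,0],[0.01,0,0,0,-0.05,0,0]]'
python3 - <<'E'
from h import *
import pickle
tipnow(); o=st(); im=grab_frame('wrist'); pickle.dump((o,im),open('w17.pkl','wb')); save(im,'w17',(130,0,390,200),3)
t,Rp=tcp_for(26,.0725); print(t)
plan(t,Rp,10)
E
```

```text
time_s: 24.8
tcp_pos: [0.4475, -0.3247, 0.1475]
ee_rot: [0.988, 0.026, -0.152, 0.004]
contact_force: [-0.4, -0.5, -1.0]
gripper_width: 0.0173
tip [ 0.5563 -0.3205  0.0737] rel pan [0.0183 0.0005] pitch 17.55 roll z 0.0
t 24.8 tcp [ 0.4475 -0.3247  0.1475] F [-0.4 -0.5 -1. ] w 0.0173 
Rot
 [[ 0.952  0.052 -0.301]
 [ 0.049 -0.999 -0.016]
 [-0.302  0.    -0.953]]
[ 0.45921939 -0.32354056  0.16143954]
0 [0.014, -0.001, -0.034] [0.001, -0.141, 0.002]
1 [0.013, -0.001, -0.034] [0.001, -0.141, 0.002]
2 [0.013, -0.001, -0.034] [0.001, -0.141, 0.002]
3 [0.012, -0.001, -0.034] [0.001, -0.141, 0.002]
4 [0.012, -0.001, -0.035] [0.001, -0.141, 0.002]
5 [0.011, -0.001, -0.035] [0.001, -0.141, 0.002]
6 [0.011, -0.001, -0.035] [0.001, -0.141, 0.002]
7 [0.01, -0.001, -0.035] [0.001, -0.141, 0.002]
8 [0.01, -0.001, -0.035] [0.001, -0.141, 0.002]
9 [0.009, -0.001, -0.035] [0.001, -0.141, 0.002]
```

View pics/w17.png

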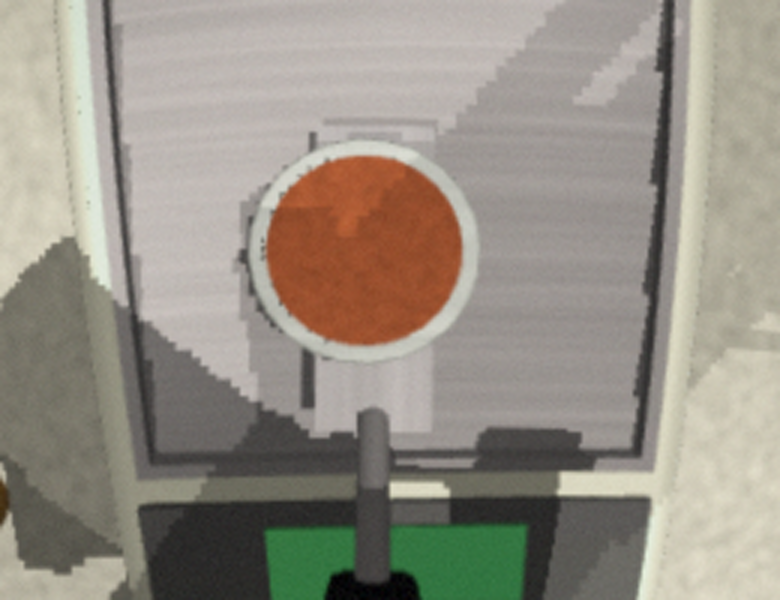

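```bash
python3 -m handwheel '[[0.014,0,-0.034,0,-0.14,0,0],[0.013,0,-0.034,0,-0.14,0,0],[0.013,0,-0.034,0,-0.14,0,0],[0.012,0,-0.034,0,-0.14,0,0],[0.012,0,-0.034,0,-0.14,0,0]]'
python3 - <<'E'
from h import *
import pickle
tipnow(); o=st(); im=grab_frame('wrist'); pickle.dump((o,im),open('w18.pkl','wb')); save(im,'w18',(130,0,390,200),3)
t,Rp=tcp_for(26,.0725); print(t)
plan(t,Rp,5)
E
```

```text
time_s: 25.35
tcp_pos: [0.4535, -0.3244, 0.1546]
ee_rot: [0.982, 0.025, -0.189, 0.005]
contact_force: [-0.6, -0.1, -1.2]
gripper_width: 0.0175
tip [ 0.5565 -0.3204  0.073 ] rel pan [0.0185 0.0006] pitch 21.78 roll z 0.0
t 25.35 tcp [ 0.4535 -0.3244  0.1546] F [-0.6 -0.1 -1.2] w 0.0175 
Rot
 [[ 0.927  0.052 -0.371]
 [ 0.048 -0.999 -0.019]
 [-0.371  0.    -0.929]]
[ 0.45921939 -0.32354056  0.16143954]
0 [0.009, -0.002, -0.033] [0.002, -0.141, 0.004]
1 [0.009, -0.002, -0.034] [0.002, -0.141, 0.004]
2 [0.008, -0.002, -0.034] [0.002, -0.141, 0.004]
3 [0.008, -0.002, -0.034] [0.002, -0.141, 0.004]
4 [0.007, -0.002, -0.034] [0.002, -0.141, 0.004]
```

View pics/w18.png

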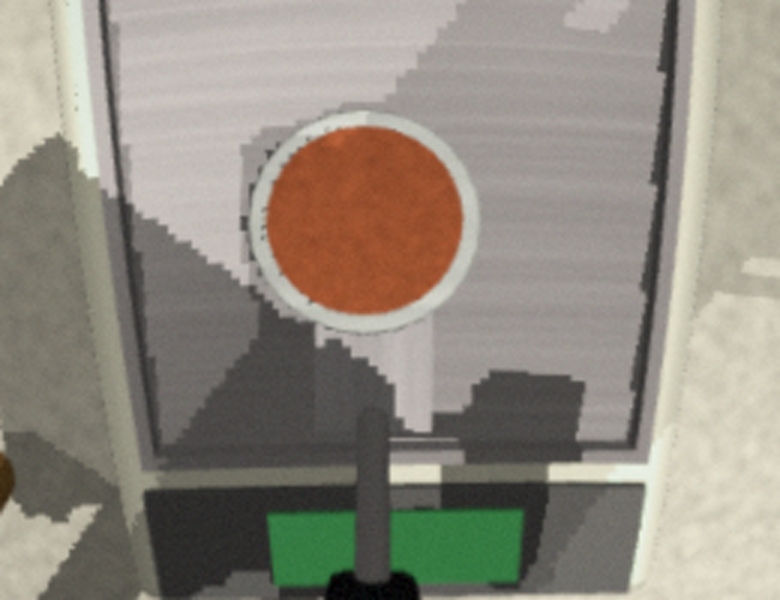

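```bash
python3 -m handwheel '[[0.01,0,-0.034,0,-0.14,0,0],[0.01,0,-0.034,0,-0.14,0,0],[0.008,0,-0.034,0,-0.14,0,0],[0.008,0,-0.034,0,-0.14,0,0],[0.007,0,-0.034,0,-0.14,0,0]]'
python3 - <<'E'
from h import *
import pickle
tipnow(); o=st(); im=grab_frame('wrist'); pickle.dump((o,im),open('w19.pkl','wb')); save(im,'w19',(130,0,390,200),3)
Rm=R.from_quat(o['ee_rot'])
print('back 10mm per row in tool units', (Rm.inv().apply([-.01*np.cos(.05),-.01*np.sin(.05),0])/.05).round(3))
E
```

```text
time_s: 25.9
tcp_pos: [0.4588, -0.3242, 0.1616]
ee_rot: [0.974, 0.025, -0.225, 0.006]
contact_force: [0.7, 0.2, -0.3]
gripper_width: 0.0173
tip [ 0.5555 -0.3205  0.0727] rel pan [0.0175 0.0005] pitch 25.98 roll z 0.0
t 25.9 tcp [ 0.4588 -0.3242  0.1616] F [ 0.7  0.2 -0.3] w 0.0173 
Rot
 [[ 0.898  0.052 -0.438]
 [ 0.046 -0.999 -0.023]
 [-0.438  0.    -0.899]]
back 10mm per row in tool units [-0.18  -0.     0.088]
```

View pics/w19.png

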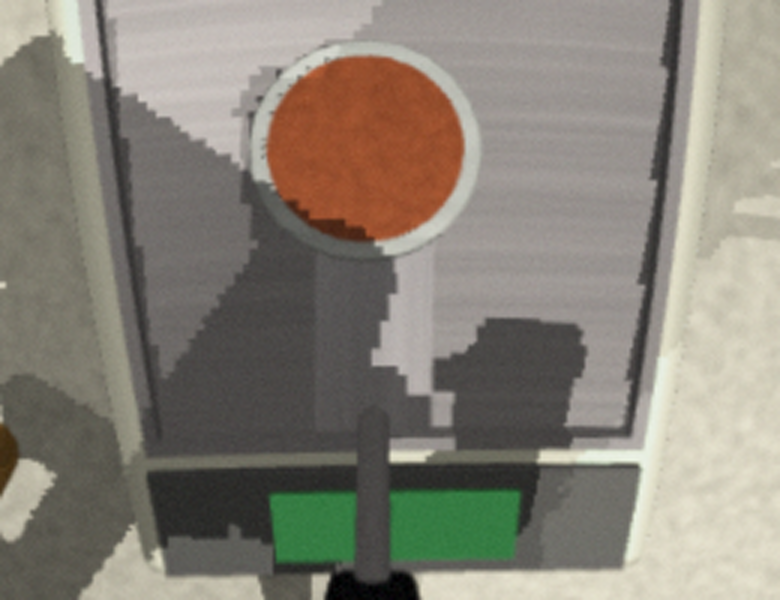

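```bash
python3 -m handwheel '[[-0.09,0,0.044,0,0,0,0],[-0.14,0,0.068,0,0,0,0],[-0.18,0,0.088,0,0,0,0],[-0.18,0,0.088,0,0,0,0],[-0.14,0,0.068,0,0,0,0]]'
python3 - <<'E'
from h import *
import pickle
tipnow(); o=st(); im=grab_frame('wrist'); pickle.dump((o,im),open('w20.pkl','wb')); save(im,'w20',(130,0,390,200),3)
im=grab_frame('side'); save(im,'s20',(220,90,320,170),6)
E
```

```text
time_s: 26.45
tcp_pos: [0.4166, -0.3262, 0.1615]
ee_rot: [0.974, 0.025, -0.224, 0.006]
contact_force: [-0.8, 0.9, -0.8]
gripper_width: 0.0178
tip [ 0.5135 -0.3227  0.0727] rel pan [-0.0245 -0.0017] pitch 25.94 roll z -0.0
t 26.45 tcp [ 0.4166 -0.3262  0.1615] F [-0.8  0.9 -0.8] w 0.0178 
Rot
 [[ 0.898  0.051 -0.437]
 [ 0.046 -0.999 -0.022]
 [-0.437 -0.    -0.899]]
```

View pics/w20.png

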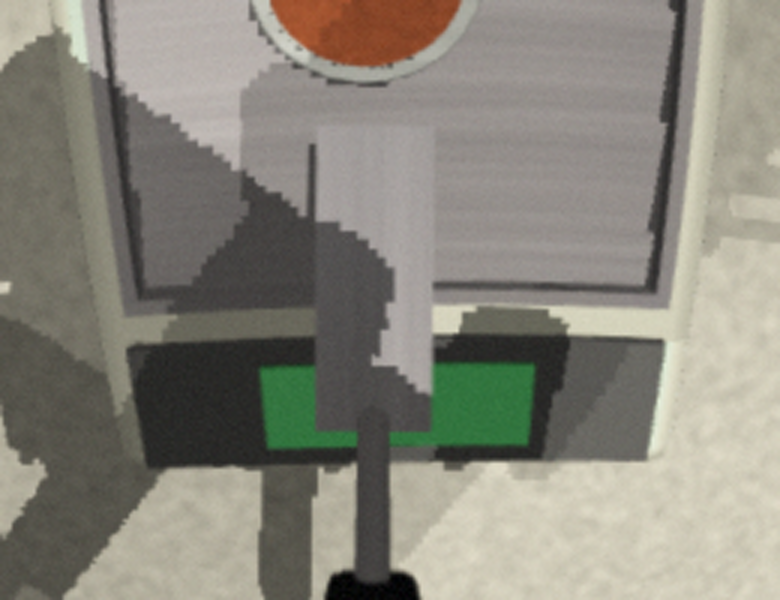

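View pics/s20.png

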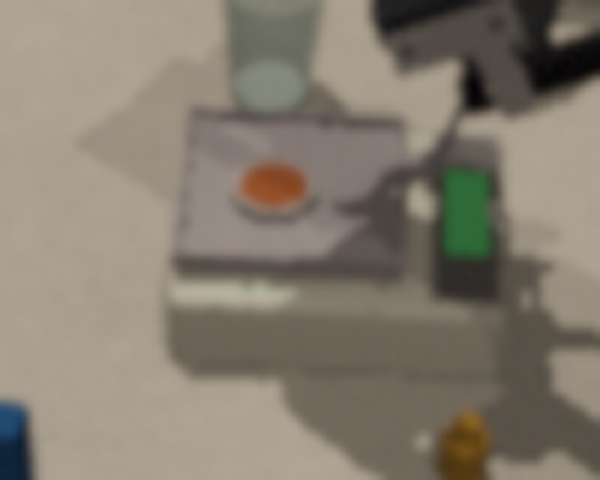

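```bash
python3 - <<'E'
from h import *
import pickle
S=lambda p:(220+p[0]/6,90+p[1]/6)
c=onz('side',S((274,186)),.078); P=np.array([onz('side',S(p),.076) for p in [(192,108),(405,120),(403,275),(175,266)]])
print(c.round(4),P.round(4)[:,:2].tolist(),P.mean(0).round(4), (c-P.mean(0)).round(4))
o,im=pickle.load(open('w20.pkl','rb'))
w=onz('wrist',(130+364/3,82/3),.074,o); print('disc rear edge wrist',w)
for p in [(128,300),(672,300)]: print(onz('wrist',(130+p[0]/3,p[1]/3),.076,o).round(4))
E
```

```text
[ 0.5437 -0.313   0.078 ] [[0.6023, -0.3801], [0.4717, -0.3886], [0.4616, -0.2495], [0.5919, -0.2374]] [ 0.5319 -0.3139  0.076 ] [0.0118 0.0009 0.002 ]
disc rear edge wrist [ 0.52448337 -0.31973339  0.074     ]
[ 0.4706 -0.2644  0.076 ]
[ 0.4784 -0.3981  0.076 ]
```

```bash
python3 - <<'E'
from h import *
o=observe()
plan(o['tcp_pos']+[-.02,0,.06],down(.05,np.radians(14)),5)
E
```

```text
0 [-0.177, -0.004, -0.181] [0.0, 0.398, 0.001]
1 [-0.169, -0.004, -0.188] [0.0, 0.398, 0.001]
2 [-0.161, -0.004, -0.195] [0.0, 0.398, 0.001]
3 [-0.153, -0.004, -0.202] [0.0, 0.398, 0.001]
4 [-0.144, -0.004, -0.208] [0.0, 0.398, 0.001]
```

```bash
python3 -m handwheel '[[-0.18,0,-0.18,0,0.2,0,0],[-0.17,0,-0.19,0,0.4,0,0],[-0.16,0,-0.2,0,0.5,0,0],[-0.15,0,-0.2,0,0.5,0,0],[-0.14,0,-0.2,0,0.4,0,0]]'
python3 - <<'E'
from h import *
st(); tipnow()
plan([.43,-.02,.22],down(.03,0),10)
E
```

```text
time_s: 27.05
tcp_pos: [0.3988, -0.3273, 0.2223]
ee_rot: [0.992, 0.026, -0.12, 0.003]
contact_force: [0.3, -0.2, -1.2]
gripper_width: 0.0175
t 27.05 tcp [ 0.3988 -0.3273  0.2223] F [ 0.3 -0.2 -1.2] w 0.0175 
Rot
 [[ 0.97   0.052 -0.238]
 [ 0.05  -0.999 -0.013]
 [-0.238  0.001 -0.971]]
tip [ 0.5122 -0.3229  0.1559] rel pan [-0.0258 -0.0019] pitch 13.78 roll z 0.001
0 [0.092, -0.611, -0.018] [0.003, 0.23, 0.021]
1 [0.091, -0.611, -0.016] [0.003, 0.23, 0.021]
2 [0.091, -0.611, -0.014] [0.003, 0.23, 0.021]
3 [0.089, -0.611, -0.011] [0.003, 0.23, 0.021]
4 [0.088, -0.611, -0.009] [0.003, 0.23, 0.021]
5 [0.087, -0.612, -0.007] [0.003, 0.23, 0.021]
6 [0.086, -0.612, -0.004] [0.003, 0.23, 0.021]
7 [0.085, -0.612, -0.002] [0.003, 0.23, 0.021]
8 [0.084, -0.612, 0.0] [0.003, 0.23, 0.021]
9 [0.082, -0.612, 0.002] [0.003, 0.23, 0.021]
```

```bash
python3 -m handwheel '[[0.09,-0.4,-0.02,0,0.2,0.02,0],[0.09,-0.65,-0.02,0,0.23,0.02,0],[0.09,-0.65,-0.01,0,0.23,0.02,0],[0.09,-0.65,-0.01,0,0.23,0.02,0],[0.09,-0.65,-0.01,0,0.23,0.02,0]]'
python3 -m handwheel '[[0.09,-0.65,-0.01,0,0.23,0.02,0],[0.09,-0.65,0,0,0.23,0.02,0],[0.08,-0.65,0,0,0.23,0.02,0],[0.08,-0.65,0,0,0.23,0.02,0],[0.08,-0.65,0,0,0.23,0.02,0]]'
python3 - <<'E'
from h import *
st()
p=np.radians(-11.7); Rp=down(0,p)
A=Rp.apply([-.079,0,.0095]);B=Rp.apply([.056,0,.0375]);F=Rp.apply([0,0,.014]); print(A,B,F)
plan([.535,.205,.10],Rp,10)
E
```

```text
time_s: 27.55
tcp_pos: [0.4145, -0.1752, 0.2205]
ee_rot: [0.998, 0.02, -0.062, 0.002]
contact_force: [0.4, 0.7, -0.6]
gripper_width: 0.0178
time_s: 28.05
tcp_pos: [0.4294, -0.0119, 0.2191]
ee_rot: [1.0, 0.015, -0.002, 0.001]
contact_force: [-0.4, 0.1, -1.1]
gripper_width: 0.0174
t 28.05 tcp [ 0.4294 -0.0119  0.2191] F [-0.4  0.1 -1.1] w 0.0174 
Rot
 [[ 1.     0.031 -0.003]
 [ 0.031 -1.    -0.003]
 [-0.004  0.003 -1.   ]]
[-0.07543212  0.         -0.02532281] [ 0.062441    0.         -0.02536477] [ 0.00283902  0.         -0.01370912]
0 [0.225, -0.428, 0.236] [-0.0, 0.198, 0.029]
1 [0.219, -0.428, 0.241] [-0.0, 0.198, 0.029]
2 [0.213, -0.429, 0.245] [-0.0, 0.198, 0.029]
3 [0.206, -0.43, 0.25] [-0.0, 0.198, 0.029]
4 [0.2, -0.43, 0.254] [-0.0, 0.198, 0.029]
5 [0.193, -0.431, 0.258] [-0.0, 0.198, 0.029]
6 [0.186, -0.432, 0.262] [-0.0, 0.198, 0.029]
7 [0.179, -0.432, 0.266] [-0.0, 0.198, 0.029]
8 [0.173, -0.433, 0.269] [-0.0, 0.198, 0.029]
9 [0.166, -0.433, 0.273] [-0.0, 0.198, 0.029]
```

```bash
python3 -m handwheel '[[0.22,-0.43,0.1,0,0.2,0.03,0],[0.22,-0.43,0.1,0,0.2,0.03,0],[0.21,-0.43,0.15,0,0.2,0.03,0],[0.2,-0.43,0.2,0,0.2,0.03,0],[0.2,-0.43,0.25,0,0.2,0.03,0]]'
python3 -m handwheel '[[0.19,-0.43,0.26,0,0.2,0.03,0],[0.19,-0.43,0.26,0,0.2,0.03,0],[0.18,-0.43,0.27,0,0.2,0.03,0],[0.17,-0.43,0.27,0,0.2,0.03,0],[0.17,-0.43,0.27,0,0.2,0.03,0]]'
python3 - <<'E'
from h import *
st()
import pickle
o=observe(); im=grab_frame('wrist'); save(im,'w21',None,1.5)
plan([.535,.205,.0285],down(0,np.radians(-11.7)),5)
E
```

```text
time_s: 28.55
tcp_pos: [0.4818, 0.0965, 0.1808]
ee_rot: [0.999, 0.008, 0.051, 0.001]
contact_force: [0.5, -0.5, -0.6]
gripper_width: 0.0174
time_s: 29.05
tcp_pos: [0.5343, 0.2044, 0.1205]
ee_rot: [0.995, -0.0, 0.102, -0.0]
contact_force: [0.4, -0.3, -0.6]
gripper_width: 0.0174
t 29.05 tcp [0.5343 0.2044 0.1205] F [ 0.4 -0.3 -0.6] w 0.0174 
Rot
 [[ 0.979 -0.     0.204]
 [-0.    -1.     0.   ]
 [ 0.204 -0.    -0.979]]
0 [-0.068, 0.008, 0.353] [-0.005, 0.001, 0.001]
1 [-0.068, 0.008, 0.353] [-0.005, 0.001, 0.001]
2 [-0.068, 0.008, 0.353] [-0.005, 0.001, 0.001]
3 [-0.068, 0.007, 0.353] [-0.005, 0.001, 0.001]
4 [-0.068, 0.007, 0.353] [-0.005, 0.001, 0.001]
```

View pics/w21.png

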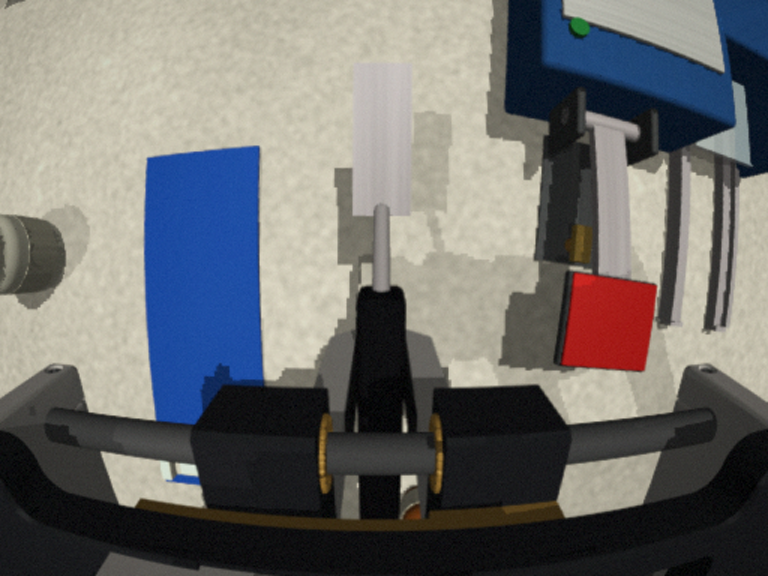

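```bash
python3 -m handwheel '[[-0.07,0,0.35,0,0,0,0],[-0.08,0,0.4,0,0,0,0],[-0.08,0,0.4,0,0,0,0],[-0.06,0,0.3,0,0,0,0],[-0.04,0,0.2,0,0,0,0]]'
python3 -m handwheel '[[-0.01,0,0.06,0,0,0,0],[0,0,0.03,0,0,0,0],[0,0,0.02,0,0,0,0],[0,0,0,0,0,0,0],[0,0,0,0,0,0,0]]'
```

```text
time_s: 29.6
tcp_pos: [0.5338, 0.203, 0.0355]
ee_rot: [0.995, -0.0, 0.101, 0.0]
contact_force: [-0.3, 0.7, -0.7]
gripper_width: 0.0175
time_s: 30.1
tcp_pos: [0.5359, 0.2037, 0.0319]
ee_rot: [0.995, -0.0, 0.103, -0.0]
contact_force: [-0.3, 0.3, -1.8]
gripper_width: 0.0177
```

```bash
python3 -m handwheel '[[-0.01,0,0.04,0,0,0,0],[0,0,0.03,0,0,0,0],[0,0,0.03,0,0,0,0],[0,0,0,0,0,0,0],[0,0,0,0,0,0,0]]'
```

```text
time_s: 30.6
tcp_pos: [0.5357, 0.2036, 0.026]
ee_rot: [0.995, -0.0, 0.102, -0.0]
contact_force: [-0.3, -0.5, -2.1]
gripper_width: 0.0178
```

```bash
python3 -m handwheel '[[0,0,0.02,0,0,0,0],[0,0,0.02,0,0,0,0],[0,0,0,0,0,0,0],[0,0,0,0,0,0,0],[0,0,0,0,0,0,0]]'
```

```text
time_s: 31.1
tcp_pos: [0.5364, 0.2036, 0.0244]
ee_rot: [0.995, -0.0, 0.102, -0.0]
contact_force: [-1.9, 0.1, 2.8]
gripper_width: 0.0177
```

Contact with the bench (force moved by about +5 N). Releasing slowly, then retreating.

```bash
python3 -m handwheel '[[0,0,0,0,0,0,30],[0,0,0,0,0,0,50],[0,0,0,0,0,0,60],[0,0,0,0,0,0,60],[0,0,0,0,0,0,60]]' 20
python3 -m handwheel '[[0,0,-0.1,0,0,0,60],[0,0,-0.3,0,0,0,60],[0,0,-0.5,0,0,0,60],[0,0,-0.6,0,0,0,60],[0,0,-0.6,0,0,0,60]]'
python3 -m handwheel '[[-0.3,0,-0.6,0,0,0,60],[-0.3,0,-0.4,0,0,0,60],[-0.3,0,0,0,0,0,60],[0,0,0,0,0,0,60],[0,0,0,0,0,0,60]]'
python3 - <<'E'
from h import *
st()
im=grab_frame('wrist'); save(im,'w22',None,1.5)
im=grab_frame('side'); save(im,'s22',(140,90,400,330),3)
im=grab_frame('scene'); save(im,'c22',(140,90,400,310),3)
E
```

```text
time_s: 31.6
tcp_pos: [0.5362, 0.2035, 0.0241]
ee_rot: [0.995, -0.0, 0.102, -0.0]
contact_force: [1.3, -0.1, -0.2]
gripper_width: 0.054
time_s: 32.1
tcp_pos: [0.5143, 0.2034, 0.128]
ee_rot: [0.995, -0.0, 0.102, -0.0]
contact_force: [0.5, 0.4, 0.8]
gripper_width: 0.0564
time_s: 32.6
tcp_pos: [0.4607, 0.2035, 0.1669]
ee_rot: [0.995, 0.0, 0.102, -0.0]
contact_force: [1.2, 0.2, -0.5]
gripper_width: 0.0562
t 32.6 tcp [0.4607 0.2035 0.1669] F [ 1.2  0.2 -0.5] w 0.0562 
Rot
 [[ 0.979  0.     0.203]
 [-0.    -1.     0.001]
 [ 0.203 -0.001 -0.979]]
```

View pics/w22.png

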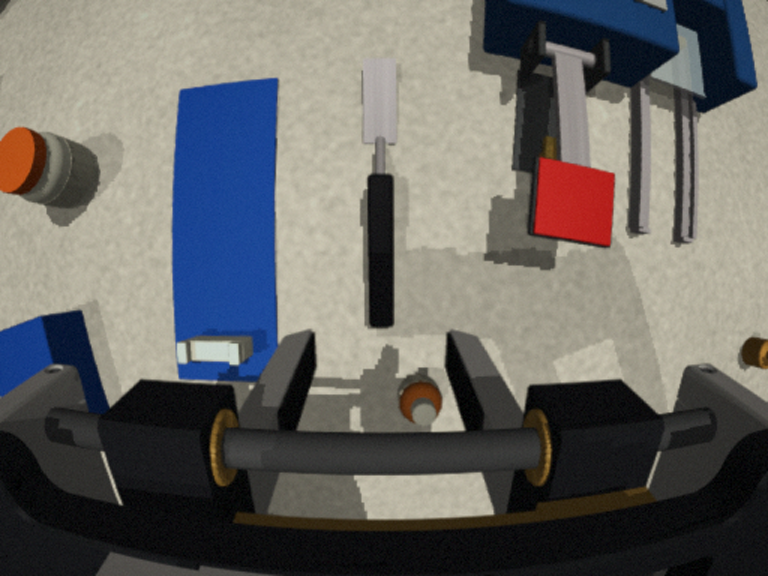

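View pics/s22.png

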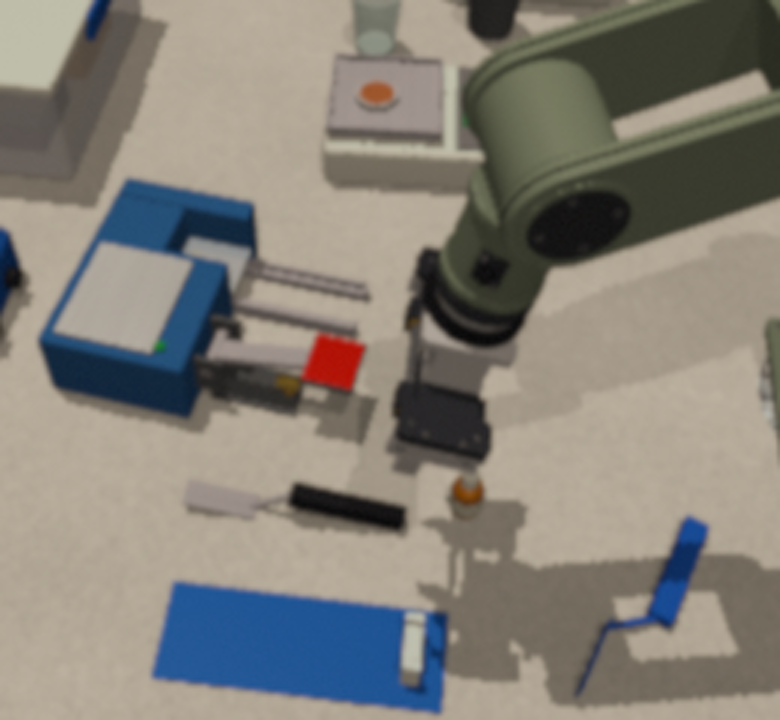

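View pics/c22.png

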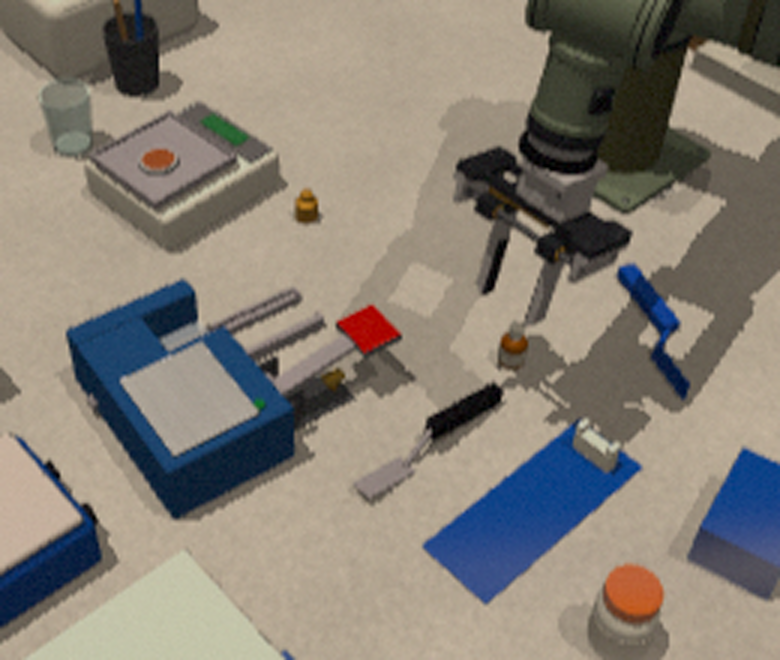

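Both fixed views show the disc lying flat near the middle of the pan, the spatula at rest on the bench, the pedal up and the bystanders where they were. I'll hand the job in.

```bash
python3 - <<'E'
from h import *
S=lambda p:(p[0]/3+140,p[1]/3+90)
for c,d,P in (('scene',(158,160),[(170,114),(238,160),(158,207),(90,161)]),('side',(377,93),[(333,58),(442,62),(441,137),(328,132)])):
    print(c,(onz(c,S(d),.078)-np.mean([onz(c,S(p),.074) for p in P],0)).round(4))
print(sign_off())
E
```

```text
scene [0.0093 0.0001 0.004 ]
side [0.0108 0.0009 0.004 ]
the job is handed in; nothing more can be done
None
```

The job is handed in. The disc lies flat, brown side up, on the balance pan, and the spatula is back on the bench. The hand-in itself reported no verdict.

**What I did:**
- **Pedal:** I pressed it slowly onto its stop, holding about 20–23 N for around 0.8 s, then let it up. The disc came out about 76 mm from the rail mouth.
- **Spatula pick-up:** On the first try I lifted before the fingers had closed, so they held only the top of the handle. I set the spatula back on its tray and gripped it again properly.
- **Disc:** I slid the blade in between the rails, lifted the disc level and carried it over the pan. I tipped the blade to 26° with its tip about 2–3 mm above the pan, then drew it back from under the disc.
- **Putting down:** I laid the spatula on the open bench between its tray and the ejector at about 31 s, well inside the 72 s limit.

**Last checks:**
- **Disc:** The two fixed cameras put it about 9–11 mm in x and 1 mm or less in y from the pan's centre; the limit is 45 mm.
- **Spatula and pedal:** The spatula lies clear of the ejector and balance, and the pedal is up.
- **Bystanders:** They show no visible movement.
- **Fingers:** They were never near the disc.

**What disagreed:** The wrist camera placed the pan about 12–14 mm further toward −y than the fixed cameras did. I aimed between the two, and the disc is within the limit by either estimate.

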